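Check the pile height of sample tart bases with a bridge gauge

ROBOT

A 6-joint arm with a two-finger parallel gripper is mounted at the origin on the work surface. World frame = base frame: x ahead of the robot, y to its left, z up, the work surface at z = 0. Lengths are in m, angles in rad, forces in N, time in s.
With the tool pointing down it reaches from about 0.35 to 0.85 m from the base axis. Payload 8.1 kg.
Tool frame: the origin (TCP) lies on the centre line of the jaws, within the pads' length; the fingertips stand robot.tips_ahead ahead of it and the grasp point (between the pads) lies 6 mm ahead of it (robot.tips_ahead is the distance from the TCP to the fingertips, in m); z points along the fingers, y is the line along which they close (so a half turn about z gives the same grasp; the last joint's range is limited). The gripper opens to 93 mm and grips with 3 to 60 N. Pads are 15 mm wide; open, the fingers measure 128 mm over their backs; the gripper's body (75 mm by 188 mm) begins 65 mm behind the grasp point.
Start: joints at [1.243, 0.13, 1.488, -0, 1.523, -0.085], TCP at [0.144, 0.582, 0.213] pointing down, gripper open.
Joint ranges: [-2.96, 2.96], [-0.89, 2.26], [0.02, 2.5], [-1.34, 4.48], [0, 2.73], [-2.66, 2.66]. Speed limits (rad/s): [2.39, 2.39, 2.79, 3.14, 3.14, 3.14].

INTERFACE

Orientations are given as a rotation vector (axis times angle).
In Python, from plant import robot gives the robot as it stands.
- The arm moves only by the tool apply_moves, never from a script. Its arguments are lists of equal length, an entry for each row: "delta_pos": the shift along the tool's x, y, z in cm, a list of three; "twist": the turn about the tool's z in rad. A call has 1 to 8 rows; each row shifts and turns the commanded pose from where the row before left it, along the tool's axes as they then stand; what a row does not reach is not made up. A row lasts 1/8 s, in which the tool goes at most 62.5 mm and 10.7 degrees, less where a joint would pass 70% of its speed; a pose out of reach is approached as far as the arm can. A call with a gripper value outside its range is refused whole. "gripper" is the finger opening in cm, from 0 to 9.3, set as the call begins (left out, the last holds). The fingers move at their own pace and stop on an object; "squeeze" is the grip in N (left out, the last holds). Time passes only in rows, so rows that do not move let the fingers close. It gives the time, the measured TCP pose, the force, the opening and the grip force at its end, in the units of the state.
- robot.read_state(): the state, without advancing time (a new reading comes with each control period).
- robot.read_camera(name): name is "scene" or "top" or "wrist"; returns a dict with "frame" (480x640x3 uint8, red, green, blue), "vertical_fov" (degrees; the focal length in pixels is half the picture's height over the tangent of half this angle, whatever the lens; pixels are square), "cx", "cy" (the principal point, pixels), "R" (3x3) and "t" (3): a world point X has camera coordinates R X + t. Camera axes: x right, y down, z forward; pixel columns grow to the right and rows downward; lengths in m; the calibration is good to about 2 mm. A picture is of the moment at which its call begins. There is no depth.
- robot.close_job(): hands the job in; it is judged then, once.
The state is a dict: "t": time; "q": joint angles; "dq": joint speeds; "joint_torque": joint torques, N m; "tool_pos": TCP position; "orientation": TCP orientation; "force": force on the tool from outside, world axes, zero at the start; "wrist_torque": the same for the moment, N m; "opening": finger opening in m; "gripper_force": force on a finger pad.
Only numpy, scipy, OpenCV 4.12 (cv2) and the standard library are available. Lean on these libraries where they do the work, as an engineer would, in place of code of your own. Each camera call takes 0.05 s, during which the arm holds its last target. There are 200 camera calls.

TASK

Check the pile height of the sample tart bases: lift the steel pail off the marble slab by its hoop handle and stand it upright on the bench beside the slab, then stack every tart base from the small baking pan in one straight, flat pile in the middle of the slab. When the pile is complete, lower the bridge gauge over it so that both legs stand flat on the slab and its sprung foot rests on the middle of the top base, let go and leave it standing for at least two seconds to record the height. Then lift the gauge straight off, stand it upright on the bare bench again and let go, leaving the pile as it was, the pail standing beside the slab, and the dredger, nozzle and brush undisturbed.

Things in the scene. Friction and masses are not known exactly. Their poses are not given: they have to be found in the camera images.
- slab: White marble slab lying flat and fixed on the bench (bench top is z = 0), 180 x 180 mm, 20 mm thick. Origin: centre of its underside; x and y along its sides, z up.
- slab_mid (a point): Middle of the slab's top face, 20 mm above the bench; axes as the slab's.
- pan: Small aluminium baking pan, fixed on the bench: 240 mm (its x) by 330 mm (its y) outside, with a low lip 6 mm high, lip and floor 3 mm thick. Origin: centre of its underside; the inner floor is 3 mm above it.
- base_a: Round, rigid, golden-brown baked tart base, a flat disc 56 mm in diameter and 10 mm thick, 26 g, fluted edge; it starts flat in the pan. Origin: centre of its underside, z up at the start. Three to five of the five bases are there, to be piled in any order.
- base_b: Round, rigid, golden-brown baked tart base, a flat disc 56 mm in diameter and 10.5 mm thick, 26 g, fluted edge; it starts flat in the pan. Origin: centre of its underside, z up at the start. Three to five of the five bases are there, to be piled in any order.
- base_c: Round, rigid, golden-brown baked tart base, a flat disc 56 mm in diameter and 11 mm thick, 26 g, fluted edge; it starts flat in the pan. Origin: centre of its underside, z up at the start. Three to five of the five bases are there, to be piled in any order.
- base_d: Round, rigid, golden-brown baked tart base, a flat disc 56 mm in diameter and 11.5 mm thick, 26 g, fluted edge; it starts flat in the pan. Origin: centre of its underside, z up at the start. Three to five of the five bases are there, to be piled in any order.
- base_e: Round, rigid, golden-brown baked tart base, a flat disc 56 mm in diameter and 12 mm thick, 26 g, fluted edge; it starts flat in the pan. Origin: centre of its underside, z up at the start. Three to five of the five bases are there, to be piled in any order.
- pail: Small empty stainless pail, about 0.32 kg, 84 mm across at the top, 72 mm at the foot, rim 88 mm high, with a rigid upright hoop handle; it starts standing on the slab. Origin: centre of its underside, z up; the hoop stands in its y-z plane.
- pail_handle (a point): Middle of the hoop's straight top bar, 145 mm above the pail's underside: a round bar 10 mm thick, straight for 60 mm along the pail's y; the pail hangs level when lifted there.
- gauge: Loose bridge height gauge, about 0.6 kg, starts standing on the bench. Two steel legs, each 14 mm (y) x 56 mm (x), 96 mm apart inside, 124 mm over all along y; 76 mm free height under the bridge; on it a black upright body 26 mm (x) x 30 mm (y), 90 to 160 mm high, with a read-out head 46 mm wide on its -x side at 91 to 117 mm. Origin: midway between the legs' undersides, z up.
- gauge_grip (a point): Point on the axis of the gauge's black body, 142 mm above the plane of its feet; pinch the body here, across its y (30 mm) or x (26 mm).
- gauge_foot (a joint): Sprung foot of the gauge, a steel disc 30 mm across on a vertical spindle midway between the legs. Reads (m) the height of its underside above the undersides of the legs: 0 on bare bench or in the air (spring fully out), up to 0.063. The spring pushes it down with 1 N at 0, 2 N at 0.06; a pile below pushes it up as the gauge is lowered.
- foot_tip (a point): Centre of the underside of the sprung foot.
- dredger: Bystander: steel sugar dredger standing on the bench, 66 mm across, 117 mm high. Origin: centre of its underside.
- nozzle: Bystander: small steel piping nozzle standing on its wide end, 34 mm across, 52 mm high. Origin: centre of its underside.
- brush: Bystander: pastry brush lying on the bench, 200 mm long, 42 mm wide at the bristles, 20 mm high. Origin: under its middle, handle towards its -x.
Things that resemble listed ones, but are neither listed nor needed, are in the scene too. Leave any yellow look-alike of the gauge alone. Leave any red look-alike of the base_c alone.

How it is judged:
By the outcome, as a careful person would: the job done as asked, in the order asked, and still so for the second after the job is handed in, with the robot touching nothing.
Of base_a, base_b, base_c, base_d, base_e only 3 to 5 are there at a start; the rules pass over those that are not, and their reading is None.
At some moment in a run one of pail, base_a, base_b, base_c, base_d, base_e may be knocked a few centimetres aside while the robot is not near it.
It also fails if it takes over 210 s, if anything falls off the work surface, if the arm or the gripper's body presses on something with over 40 N, if the wrist force passes 120 N, or if a joint passes its speed limit or range.

## Working session

There is one attempt and no reset: what is moved stays moved. The work goes in short steps, Python scripts to look and compute and a tool call to move; the robot and the scene stay as the last step left them, time stands still between calls to the robot, and variables do not carry over. Pictures are saved under pics/ and viewed, at most 14 in all, crops included, and the job is handed in when it is done.

Besides the shell and the picture viewer there is one more tool, called after ">>>" in YAML: its name, and indented under it one key for each argument. apply_moves: Moves the arm, as the interface text tells. Its arguments: {"type":"object","properties":{"delta_pos":{"type":"array"},"twist":{"type":"array"},"gripper":{"type":"number"},"squeeze":{"type":"number"}},"required":["delta_pos","twist"]}

```bash
ls; mkdir -p pics
python3 - <<'E'
from plant import robot
import cv2
s=robot.read_state(); print({k:s[k] for k in('t','tool_pos','orientation','opening','force')}, robot.tips_ahead)
for n in('scene','top'):
    c=robot.read_camera(n); cv2.imwrite(f'pics/{n}0.png',c['frame'][:,:,::-1]); print(n,c['vertical_fov'],c['cx'],c['cy'],c['R'],c['t'])
E
```

```text
pics
{'t': 0.0, 'tool_pos': array([0.14402129, 0.58185876, 0.21208912]), 'orientation': array([-3.80384201e-01, -3.11807937e+00,  2.86168350e-03]), 'opening': 0.09293636042761778, 'force': array([-0.00343992,  0.18466845, -0.31489082])} 0.025
scene 43.94906377638853 320.23796837026424 237.08736597609723 [[-0.88068755  0.47362229  0.00844768]
 [ 0.29716657  0.56628512 -0.76877382]
 [-0.36889222 -0.67453917 -0.63946497]] [ 0.45522235 -0.01781929  1.51067758]
top 42.07998559249178 315.86590598021655 253.2405732704818 [[-0.08358709 -0.99649566  0.00309664]
 [-0.97114698  0.08076352 -0.22438983]
 [ 0.2233534  -0.02176338 -0.97449454]] [-0.05075715  0.50873958  1.34550626]
```

View pics/scene0.png

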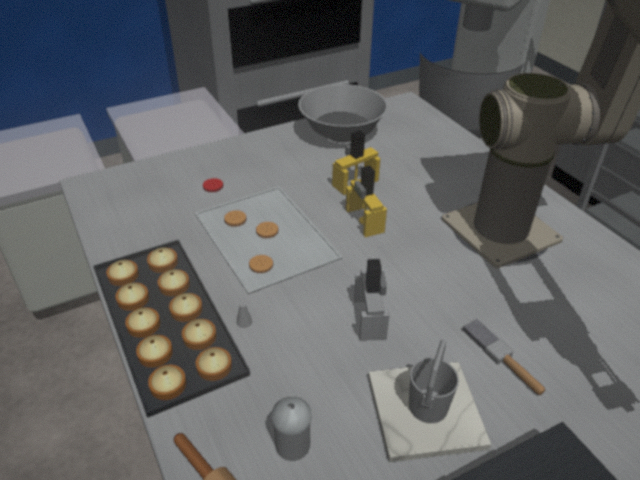

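View pics/top0.png

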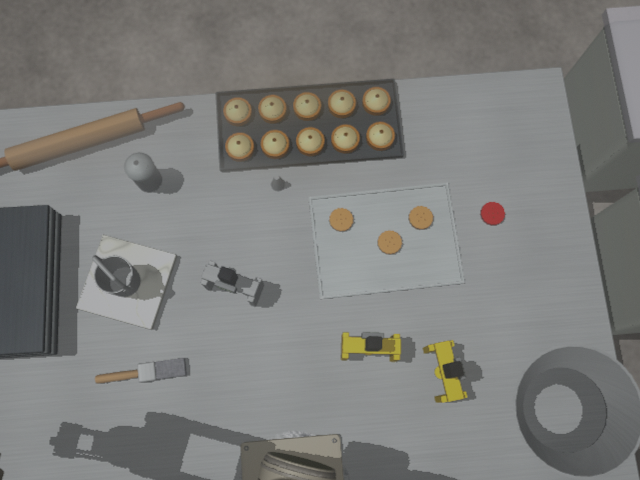

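Candidates in the top view: the gauge is the silver one at (230,283); the yellow ones at (371,345) and (447,371) are decoys. The bases are at (341,220), (390,243) and (421,218) in the pan. The red disc at (493,213) and the muffins in the tray are not bases. The pail is at (117,277), on the slab. Next I'll check close crops.

```bash
cat > h.py <<'E'
from plant import robot
import numpy as np, cv2
def K(c):
    f=240/np.tan(np.radians(c['vertical_fov']/2)); return f,c['cx'],c['cy']
def p2w(c,u,v,z):
    f,cx,cy=K(c); d=c['R'].T@np.array([(u-cx)/f,(v-cy)/f,1]); o=-c['R'].T@c['t']
    return o+d*(z-o[2])/d[2]
def w2p(c,X):
    f,cx,cy=K(c); p=c['R']@np.array(X,float)+c['t']; return np.array([cx+f*p[0]/p[2],cy+f*p[1]/p[2]])
def crop(c,x0,y0,w,h,s,name):
    cv2.imwrite('pics/'+name,cv2.resize(c['frame'][y0:y0+h,x0:x0+w,::-1],None,fx=s,fy=s,interpolation=cv2.INTER_CUBIC))
E
python3 - <<'E'
from h import *
import pickle
c=robot.read_camera('top'); s=robot.read_camera('scene'); pickle.dump((c,s),open('c0.pkl','wb'))
crop(c,70,220,200,150,4,'t1.png'); crop(c,300,180,200,125,4,'t2.png')
f=c['frame'].astype(int); m=((f[:,:,0]-f[:,:,2])>40).astype(np.uint8); m[:180]=0;m[:,:310]=0;m[300:]=0
n,l,st,ce=cv2.connectedComponentsWithStats(m)
for i in range(1,n):
    if st[i,4]>50: print(st[i],ce[i],p2w(c,*ce[i],.013 if st[i,0]<460 else .01))
f=s['frame'].astype(int); m=((f[:,:,0]-f[:,:,2])>40).astype(np.uint8); m[:200]=0;m[:,:205]=0;m[280:]=0;m[:,300:]=0
n,l,st,ce=cv2.connectedComponentsWithStats(m)
for i in range(1,n):
    if st[i,4]>50: print('scene',st[i],ce[i],p2w(s,*ce[i],.010))
E
```

```text
[481 202  24  23 436] [492.50917431 212.9793578 ] [ 0.57648138 -0.51855814  0.01      ]
[409 206  24  23 434] [420.54147465 217.08986175] [ 0.57969027 -0.34698823  0.013     ]
[329 208  24  23 421] [340.82897862 219.06650831] [ 0.590403   -0.15936725  0.013     ]
[378 231  24  23 434] [389.3640553  241.79723502] [ 0.5261332  -0.26716848  0.013     ]
scene [225 211  21  14 247] [234.951417   217.44534413] [ 0.57846814 -0.34746584  0.01      ]
scene [256 222  22  15 263] [266.76425856 228.87072243] [ 0.52551723 -0.26709325  0.01      ]
scene [249 255  24  17 317] [260.5615142  262.99369085] [ 0.59078033 -0.15784857  0.01      ]
```

View pics/t1.png

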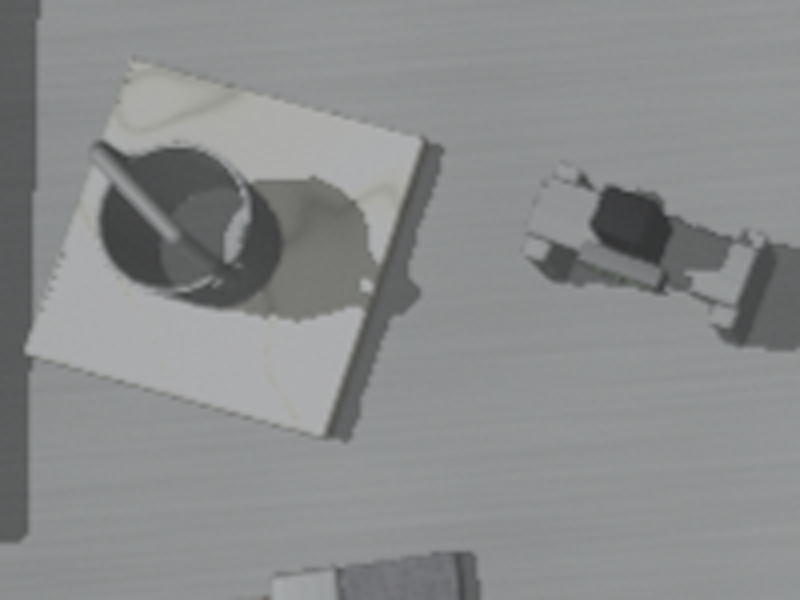

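View pics/t2.png

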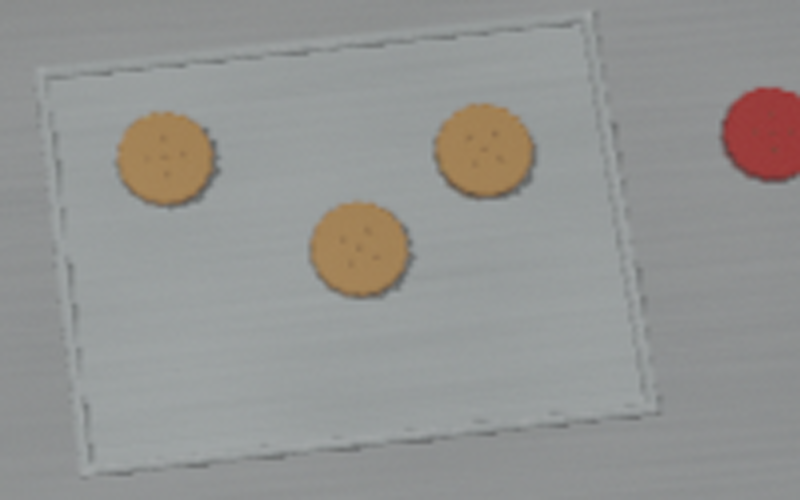

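The crops show the slab's top corners at (133,60), (424,138), (327,437) and (28,352) in t1. The rim centre of the pail is near (175,220) and its bar starts at (98,148). The silver gauge's black body is at (632,222). In t2 there are three brown bases in the pan, and the red disc lies outside it. Now I'll compute positions.

Run:
```python
from h import *
import pickle
np.set_printoptions(precision=4,suppress=True)
c,s=pickle.load(open('c0.pkl','rb'))
q=lambda u,v:(70+u/4,220+v/4)
P=np.array([p2w(c,*q(*a),.02) for a in [(133,60),(424,138),(327,437),(28,352)]])
print(P,P.mean(0),[np.linalg.norm(P[i]-P[i-1]) for i in range(4)],[np.degrees(np.arctan2(*(P[i]-P[i-1])[1::-1])) for i in range(4)])
print('pail rim',p2w(c,*q(176,219),.108),'foot(scene)',p2w(s,432,405,.02))
print('bar end',p2w(c,*q(98,148),.165),p2w(c,*q(178,238),.165))
print('gauge body',p2w(c,*q(632,217),.16))
for n,u,v,z in [('dredger',140,160,.115),('dredger base',150,182,0),('nozzle',277,184,.02),('brushtip',186,367,.01),('brush handle',96,379,.01),('rack',58,210,.03),('rack',57,350,.03),('tray',222,165,.02),('yel',343,345,.07)]: print(n,p2w(c,u,v,z))
crop(s,340,250,180,135,4,'s1.png')
crop(s,360,340,140,120,5,'s2.png')
```

```text
[[0.5958 0.3952 0.02  ]
 [0.5352 0.2283 0.02  ]
 [0.3674 0.2883 0.02  ]
 [0.4295 0.4556 0.02  ]] [0.482  0.3419 0.02  ] [np.float64(0.17688952765482585), np.float64(0.17751162239436305), np.float64(0.1782719712267478), np.float64(0.17842928145884634)] [np.float64(-19.97055377115282), np.float64(-109.93976144579173), np.float64(160.32290062043418), np.float64(69.61690826901462)]
pail rim [0.48   0.3442 0.108 ] foot(scene) [0.4742 0.3512 0.02  ]
bar end [0.5082 0.3663 0.165 ] [0.4574 0.3257 0.165 ]
gauge body [0.45   0.0938 0.16  ]
dredger [0.7348 0.2814 0.115 ]
dredger base [0.7243 0.2887 0.    ]
nozzle [ 0.687 -0.016  0.02 ]
brushtip [0.278  0.2168 0.01  ]
brush handle [0.2684 0.4169 0.01  ]
rack [0.6619 0.4964 0.03  ]
rack [0.3376 0.4958 0.03  ]
tray [0.7455 0.1116 0.02  ]
yel [ 0.2928 -0.134   0.07  ]
```

View pics/s1.png

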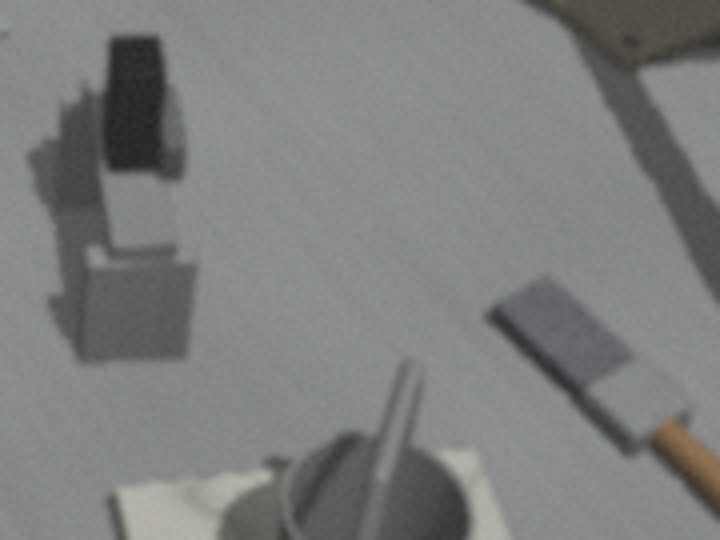

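View pics/s2.png

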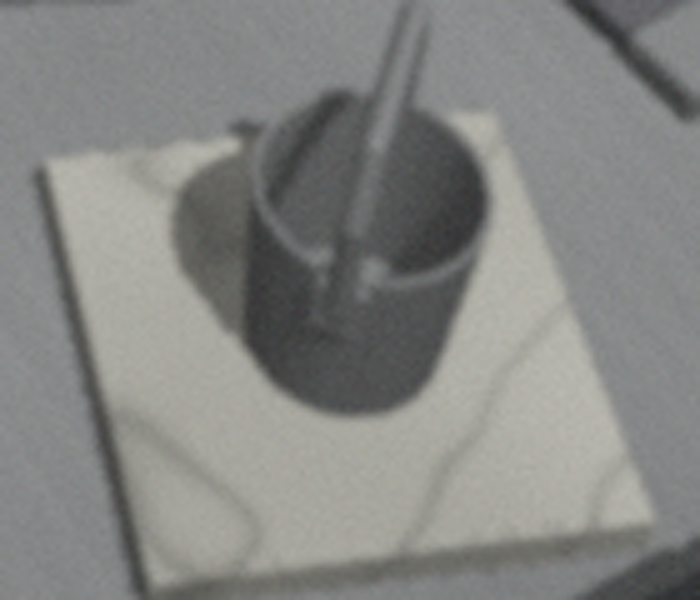

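```bash
cat >> h.py <<'E'
from scipy.spatial.transform import Rotation as Ro
def plan(x,y,z,yaw=None):
    s=robot.read_state(); R=Ro.from_rotvec(s['orientation']).as_matrix(); a=np.degrees(np.arctan2(R[1,1],R[0,1]))
    d=R.T@(np.array([x,y,z])-s['tool_pos'])*100
    print('t %.1f pos %s yaw(toolY) %.2f tilt %.4f q6 %.2f F %s open %.4f'%(s['t'],np.round(s['tool_pos'],4),a,R[2,2],s['q'][5],np.round(s['force'],1),s['opening']))
    print('delta cm',np.round(d,2),'norm %.1f'%np.linalg.norm(d))
    if yaw is not None:
        dy=(yaw-a+90)%180-90; t=-np.radians(dy); print('twist %.3f'%t)
        R2=R@Ro.from_rotvec([0,0,t]).as_matrix(); print('delta after twist',np.round(R2.T@(np.array([x,y,z])-s['tool_pos'])*100,2))
E
python3 -c "
from h import *
plan(.482,.346,.26,128.6)"
```

```text
t 0.2 pos [0.1441 0.5821 0.2125] yaw(toolY) 76.09 tilt -1.0000 q6 -0.09 F [0.3 0.2 0.2] open 0.0931
delta cm [-38.47 -14.8   -4.74] norm 41.5
twist -0.917
delta after twist [-11.67 -39.53  -4.74]
```

>>> apply_moves:
  delta_pos:
    - [0,0,-1]
    - [0,0,-1]
    - [0,0,-1]
    - [0,0,-1]
    - [0,0,-1]
    - [0,0,0]
  twist: [-0.153,-0.153,-0.153,-0.153,-0.153,-0.153]
  gripper: 6
  squeeze: 30

```text
t: 0.95
tool_pos: [0.1444, 0.5828, 0.2641]
orientation: [-1.048, 2.961, 0.002]
force: [0.2, -0.2, -0.6]
opening: 0.0597
gripper_force: 0.0
```

```bash
python3 -c "
from h import *
plan(.482,.346,.26,128.6)"
```

```text
t 0.9 pos [0.1444 0.5828 0.2641] yaw(toolY) 128.97 tilt -1.0000 q6 -1.01 F [ 0.2 -0.2 -0.6] open 0.0597
delta cm [-11.36 -39.64   0.39] norm 41.2
twist 0.007
delta after twist [-11.61 -39.57   0.39]
```

>>> apply_moves:
  delta_pos:
    - [-1.42,-4.95,0]
    - [-1.42,-4.95,0]
    - [-1.42,-4.95,0]
    - [-1.42,-4.95,0]
    - [-1.42,-4.95,0]
    - [-1.42,-4.95,0]
    - [-1.42,-4.95,0]
    - [-1.42,-4.95,0]
  twist: [0,0,0,0,0,0,0,0]

```text
t: 1.95
tool_pos: [0.4816, 0.3431, 0.263]
orientation: [1.04, -2.964, -0.0]
force: [1.2, 1.3, 0.2]
opening: 0.0604
gripper_force: 0.0
```

```bash
python3 -c "
from h import *
plan(.482,.346,.26,128.6)
c=robot.read_camera('wrist'); print(c['R'],c['t'],c['vertical_fov'],c['cx'],c['cy']); cv2.imwrite('pics/w1.png',c['frame'][:,:,::-1])
import pickle; pickle.dump(c,open('w1.pkl','wb'))"
```

```text
t 1.9 pos [0.4816 0.3431 0.263 ] yaw(toolY) 128.69 tilt -1.0000 q6 -1.71 F [1.2 1.3 0.2] open 0.0604
delta cm [-0.21  0.2   0.3 ] norm 0.4
twist 0.001
delta after twist [-0.21  0.2   0.3 ]
[[-6.24907469e-01  7.80698805e-01  1.74867686e-04]
 [ 7.45786610e-01  5.96895869e-01  2.95833827e-01]
 [ 2.30852738e-01  1.84999182e-01 -9.55239402e-01]] [ 0.03326228 -0.61173046  0.2656202 ] 70.28544398505717 319.15643792730214 242.75502320172518
```

View pics/w1.png

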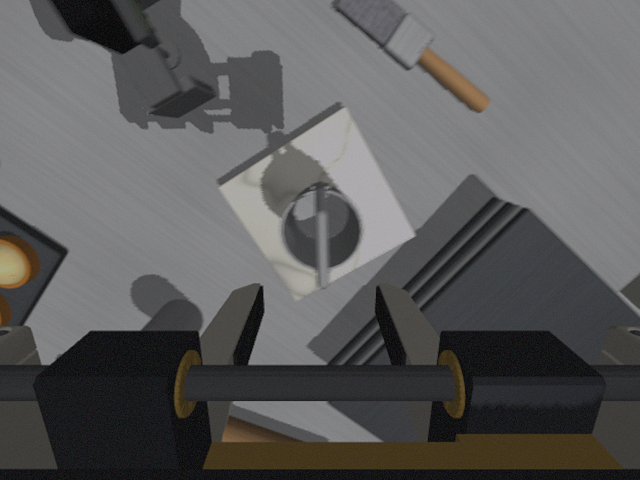

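The wrist view shows the pail's bar running from (320,212) to (322,286), nearly parallel to the image vertical, so the yaw is right. I'll measure its ends.

```bash
python3 -c "
from h import *
import pickle
np.set_printoptions(precision=4,suppress=True)
c=pickle.load(open('w1.pkl','rb'))
a=p2w(c,320.5,215,.165);b=p2w(c,322.5,286,.165);print(a,b,(a+b)/2,np.linalg.norm(a-b),np.degrees(np.arctan2(b[1]-a[1],b[0]-a[0])))
for z in(.108,.02):print(p2w(c,322,227,z),p2w(c,321,232,z))
print(w2p(c,[.4816,.3431,.257]), w2p(c,[.482,.342,.02]))
P=[p2w(c,*u,.02) for u in [(218,183),(344,104),(415,236),(298,300)]];print(P,np.mean(P,0))
"
```

```text
[0.4619 0.3284 0.165 ] [0.5095 0.3689 0.165 ] [0.4857 0.3487 0.165 ] 0.06251654307816365 40.322329848449314
[0.4801 0.3453 0.108 ] [0.4848 0.3477 0.108 ]
[0.4975 0.3602 0.02  ] [0.5034 0.3633 0.02  ]
[319.5232 292.2308] [318.3948 208.5791]
[array([0.5333, 0.2278, 0.02  ]), array([0.3701, 0.2896, 0.02  ]), array([0.4331, 0.4595, 0.02  ]), array([0.5965, 0.3985, 0.02  ])] [0.4833 0.3438 0.02  ]
```

>>> apply_moves:
  delta_pos:
    - [-0.36,0.15,2]
    - [0,0,3]
    - [0,0,2.7]
    - [0,0,1.5]
    - [0,0,0]
    - [0,0,0]
  twist: [0,0,0,0,0,0]

```text
t: 2.75
tool_pos: [0.4825, 0.3484, 0.1723]
orientation: [-1.041, 2.963, 0.001]
force: [-0.1, 0.6, -0.4]
opening: 0.0601
gripper_force: 0.0
```

>>> apply_moves:
  delta_pos:
    - [0,0,0]
    - [0,0,0]
    - [0,0,0]
    - [0,0,0]
    - [0,0,0]
    - [0,0,0]
  twist: [0,0,0,0,0,0]
  gripper: 0

```text
t: 3.5
tool_pos: [0.4823, 0.3477, 0.1711]
orientation: [1.041, -2.964, 0.0]
force: [-0.3, 0.0, -0.2]
opening: 0.0048
gripper_force: 0.0
```

>>> apply_moves:
  delta_pos:
    - [0,0,-1]
    - [0,0,-1.5]
    - [0,0,-1.5]
    - [0,0,0]
  twist: [0,0,0,0]

```text
t: 4.0
tool_pos: [0.4835, 0.3484, 0.2139]
orientation: [-1.039, 2.96, 0.001]
force: [-0.2, 1.1, 0.1]
opening: 0.0001
gripper_force: 0.0
```

```bash
python3 -c "
from h import *
plan(.37,.21,.155)"
```

```text
t 4.0 pos [0.4835 0.3484 0.2139] yaw(toolY) 128.68 tilt -1.0000 q6 -1.71 F [-0.2  1.1  0.1] open 0.0001
delta cm [17.53 -3.71  5.82] norm 18.8
```

The gripper closed on nothing, so I'll look again.

```bash
python3 -c "
from h import *
import pickle
c=robot.read_camera('top'); s=robot.read_camera('scene');w=robot.read_camera('wrist'); pickle.dump((c,s,w),open('c1.pkl','wb'))
a=cv2.resize(c['frame'][200:350,50:250,::-1],None,fx=2,fy=2); b=s['frame'][300:480,330:530,::-1]; b=cv2.resize(b,None,fx=2,fy=2)[:300]
d=cv2.resize(w['frame'][:,:,::-1],None,fx=.6,fy=.6)
im=np.zeros((590,800,3),np.uint8); im[:300,:400]=a; im[:300,400:]=b; im[300:588,:384]=d; im[300:588,400:784]=cv2.resize(s['frame'][:,:,::-1],None,fx=.6,fy=.6); cv2.imwrite('pics/m1.png',im)
"
```

```text
(no output)
```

View pics/m1.png

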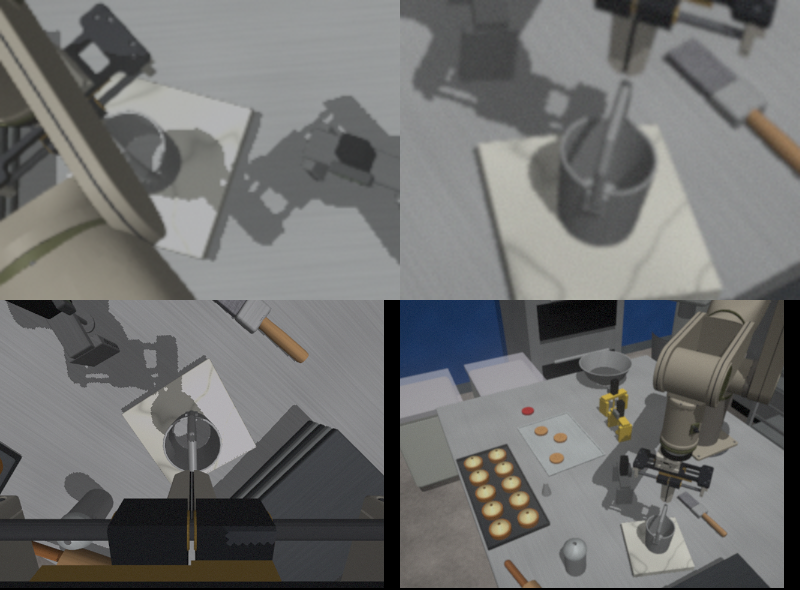

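```bash
python3 -c "
from h import *
import pickle
np.set_printoptions(precision=4,suppress=True)
c,s=pickle.load(open('c0.pkl','rb')); c1,s1,w1=pickle.load(open('c1.pkl','rb'))
for y in (38.6,40.3,218.6):
  d=np.array([np.cos(np.radians(y)),np.sin(np.radians(y)),0]); o=np.array([.483,.347,.165])
  for k in(-.036,-.03,0,.03,.036): X=o+d*k; print(y,k,'top crop',(w2p(c,X)-[70,220])*4,'scene s1',(w2p(s,X)-[340,250])*4,'w1now full',w2p(w1,X)*.6+[0,300])
  for k in(-.04,.04): X=o+d*k; X[2]=.108; print(y,k,'rim top crop',(w2p(c,X)-[70,220])*4,'scene s1',(w2p(s,X)-[340,250])*4)
tip=robot.read_state()['tool_pos']-[0,0,.025]; print(tip,(w2p(s1,tip)-[330,300])*2+[400,0], w2p(w1,tip)*.6+[0,300])
crop(s1,400,290,80,60,10,'s3.png')
"
```

```text
38.6 -0.036 top crop [180.3384 242.5738] scene s1 [410.8886 355.485 ] w1now full [190.8586 428.8823]
38.6 -0.03 top crop [172.9086 234.2031] scene s1 [407.4154 365.4344] w1now full [190.8564 434.2356]
38.6 0 top crop [135.927  192.5385] scene s1 [389.6033 416.4602] w1now full [190.8458 459.7777]
38.6 0.03 top crop [ 99.2224 151.1858] scene s1 [371.0112 469.7205] w1now full [190.8359 483.4437]
38.6 0.036 top crop [ 91.9145 142.9524] scene s1 [367.1946 480.6536] w1now full [190.834  487.9698]
38.6 -0.04 rim top crop [218.1986 267.2907] scene s1 [395.1425 433.6579]
38.6 0.04 rim top crop [123.6862 160.9812] scene s1 [347.3316 572.4944]
40.3 -0.036 top crop [181.9373 241.1437] scene s1 [408.4333 354.743 ] w1now full [189.8779 428.8952]
40.3 -0.03 top crop [174.2409 233.0132] scene s1 [405.3616 364.8109] w1now full [190.0456 434.2462]
40.3 0 top crop [135.927  192.5385] scene s1 [389.6033 416.4602] w1now full [190.8458 459.7777]
40.3 0.03 top crop [ 97.8917 152.358 ] scene s1 [373.1465 470.3989] w1now full [191.5872 483.4345]
40.3 0.036 top crop [ 90.3178 144.3569] scene s1 [369.7672 481.
[... 190 characters left out ...]
36 top crop [ 91.9145 142.9524] scene s1 [367.1946 480.6536] w1now full [190.834  487.9698]
218.6 -0.03 top crop [ 99.2224 151.1858] scene s1 [371.0112 469.7205] w1now full [190.8359 483.4437]
218.6 0 top crop [135.927  192.5385] scene s1 [389.6033 416.4602] w1now full [190.8458 459.7777]
218.6 0.03 top crop [172.9086 234.2031] scene s1 [407.4154 365.4344] w1now full [190.8564 434.2356]
218.6 0.036 top crop [180.3384 242.5738] scene s1 [410.8886 355.485 ] w1now full [190.8586 428.8823]
218.6 -0.04 rim top crop [123.6862 160.9812] scene s1 [347.3316 572.4944]
218.6 0.04 rim top crop [218.1986 267.2907] scene s1 [395.1425 433.6579]
[0.4822 0.3477 0.1858] [619.4923  92.1438] [191.7658 466.8041]
```

View pics/s3.png

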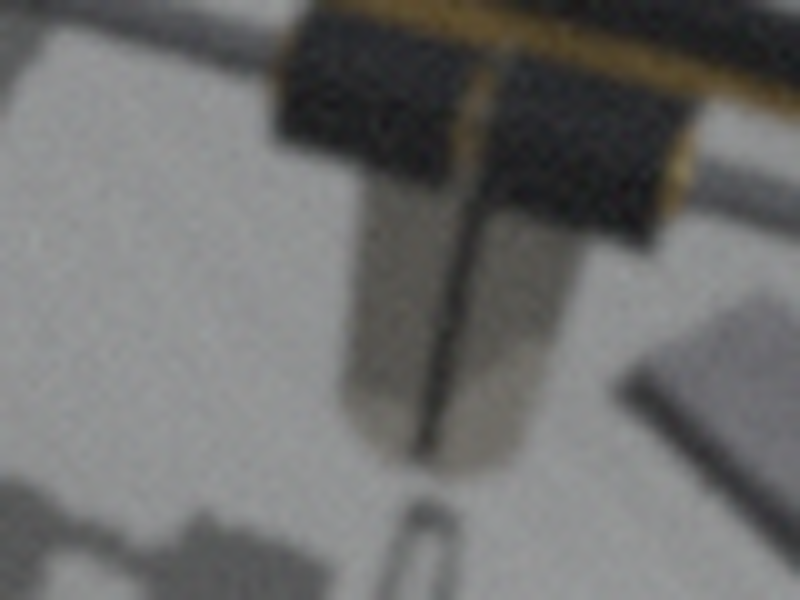

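The scene view puts the real fingertips about 2 cm higher than the nominal pose predicts: (442.5,336.5) against (439.7,346). The bar is where I expected it at (442.5,341), and the slot is aligned with it. Going 2 cm lower is safe either way, because the rim is at 0.108.

>>> apply_moves:
  delta_pos:
    - [0,0,0]
    - [0,0,0]
    - [0,0,0]
    - [0,0,1.5]
    - [0,0,2]
    - [0,0,1.7]
    - [0,0,0.8]
    - [0,0,0]
  twist: [0,0,0,0,0,0,0,0]
  gripper: 6

```text
t: 5.15
tool_pos: [0.4817, 0.3474, 0.15]
orientation: [1.04, -2.963, 0.001]
force: [0.8, -0.5, 0.4]
opening: 0.06
gripper_force: 0.0
```

>>> apply_moves:
  delta_pos:
    - [0,0,0]
    - [0,0,0]
    - [0,0,0]
    - [0,0,0]
    - [0,0,0]
    - [0,0,0]
  twist: [0,0,0,0,0,0]
  gripper: 0

```text
t: 5.9
tool_pos: [0.4823, 0.3478, 0.1512]
orientation: [-1.041, 2.964, 0.0]
force: [0.9, 0.2, -0.3]
opening: 0.009
gripper_force: 30.0
```

>>> apply_moves:
  delta_pos:
    - [0,0,-0.5]
    - [0,0,-1]
    - [0,0,-1.5]
    - [0,0,-1.5]
    - [0,0,0]
  twist: [0,0,0,0,0]

```text
t: 6.52
tool_pos: [0.4835, 0.3485, 0.1988]
orientation: [-1.039, 2.96, 0.001]
force: [-0.0, 0.1, -4.5]
opening: 0.0087
gripper_force: 30.0
```

```bash
python3 -c "
from h import *
plan(.37,.21,.145)"
```

```text
t 6.5 pos [0.4835 0.3485 0.1988] yaw(toolY) 128.69 tilt -1.0000 q6 -1.71 F [-0.   0.1 -4.5] open 0.0087
delta cm [17.54 -3.71  5.31] norm 18.7
```

>>> apply_moves:
  delta_pos:
    - [1.5,-0.32,0]
    - [2.2,-0.46,0]
    - [2.7,-0.57,0]
    - [2.9,-0.6,0]
    - [2.9,-0.6,0]
    - [2.4,-0.52,0]
    - [1.9,-0.4,0]
    - [1.0,-0.23,0]
  twist: [0,0,0,0,0,0,0,0]

```text
t: 7.52
tool_pos: [0.3683, 0.2089, 0.196]
orientation: [-1.04, 2.964, -0.0]
force: [-0.3, 0.3, -3.8]
opening: 0.0091
gripper_force: 30.0
```

>>> apply_moves:
  delta_pos:
    - [0,0,1.5]
    - [0,0,1.5]
    - [0,0,1.5]
    - [0,0,1]
    - [0,0,0.5]
    - [0,0,0]
    - [0,0,0]
    - [0,0,0]
  twist: [0,0,0,0,0,0,0,0]

```text
t: 8.52
tool_pos: [0.3692, 0.2096, 0.1367]
orientation: [-1.04, 2.963, 0.0]
force: [0.0, 0.1, -3.0]
opening: 0.009
gripper_force: 30.0
```

```bash
python3 -c "
from h import *
plan(.37,.21,.1315)"
```

```text
t 8.5 pos [0.3692 0.2096 0.1367] yaw(toolY) 128.69 tilt -1.0000 q6 -1.85 F [ 0.   0.1 -3. ] open 0.0090
delta cm [-0.08 -0.02  0.52] norm 0.5
```

>>> apply_moves:
  delta_pos:
    - [0,0,0.2]
    - [0,0,0.2]
    - [0,0,0.1]
    - [0,0,0]
    - [0,0,0]
  twist: [0,0,0,0,0]

```text
t: 9.15
tool_pos: [0.3689, 0.2095, 0.1312]
orientation: [-1.041, 2.964, 0.0]
force: [-1.0, -0.1, -1.0]
opening: 0.0089
gripper_force: 30.0
```

>>> apply_moves:
  delta_pos:
    - [0,0,0.1]
    - [0,0,0.1]
    - [0,0,0]
  twist: [0,0,0]

```text
t: 9.52
tool_pos: [0.37, 0.2101, 0.1313]
orientation: [-1.04, 2.961, 0.0]
force: [-3.1, -0.2, 12.2]
opening: 0.0089
gripper_force: 30.0
```

>>> apply_moves:
  delta_pos:
    - [0,0,-0.1]
    - [0,0,-0.08]
    - [0,0,0]
    - [0,0,0]
    - [0,0,0]
  twist: [0,0,0,0,0]

```text
t: 10.15
tool_pos: [0.3689, 0.2096, 0.1311]
orientation: [-1.04, 2.964, 0.0]
force: [-1.5, -0.5, 5.4]
opening: 0.009
gripper_force: 30.0
```

>>> apply_moves:
  delta_pos:
    - [0,0,0]
    - [0,0,0]
    - [0,0,0]
    - [0,0,0]
    - [0,0,-2]
    - [0,0,-3]
    - [0,0,-4]
    - [0,0,-4]
  twist: [0,0,0,0,0,0,0,0]
  gripper: 7.5

```text
t: 11.15
tool_pos: [0.3686, 0.2093, 0.262]
orientation: [1.04, -2.964, 0.0]
force: [1.1, 1.0, 0.4]
opening: 0.0746
gripper_force: 0.0
```

Run:
```python
from h import *
plan(.5261,-.267,.26,100)
s=robot.read_camera('scene');c=robot.read_camera('top')
a=s['frame'][210:390,330:570,::-1]; b=c['frame'][180:315,120:300,::-1]
im=np.zeros((600,720,3),np.uint8); im[:360,:480]=cv2.resize(a,None,fx=2,fy=2); im[365:365+202,:270]=cv2.resize(b,None,fx=1.5,fy=1.5)[:202,:270]
cv2.imwrite('pics/m2.png',im)
p=robot.read_state()['tool_pos']
for k in(0,.025):print('tip pred in pic',(w2p(s,p-[0,0,k])-[330,210])*2)
```

```text
t 11.2 pos [0.3686 0.2093 0.262 ] yaw(toolY) 128.68 tilt -1.0000 q6 -1.85 F [1.1 1.  0.4] open 0.0746
delta cm [ 17.48 -47.03   0.2 ] norm 50.2
twist 0.501
delta after twist [ -7.24 -49.65   0.2 ]
tip pred in pic [238.59837668  62.00413829]
tip pred in pic [234.53669788  83.10005908]
```

View pics/m2.png

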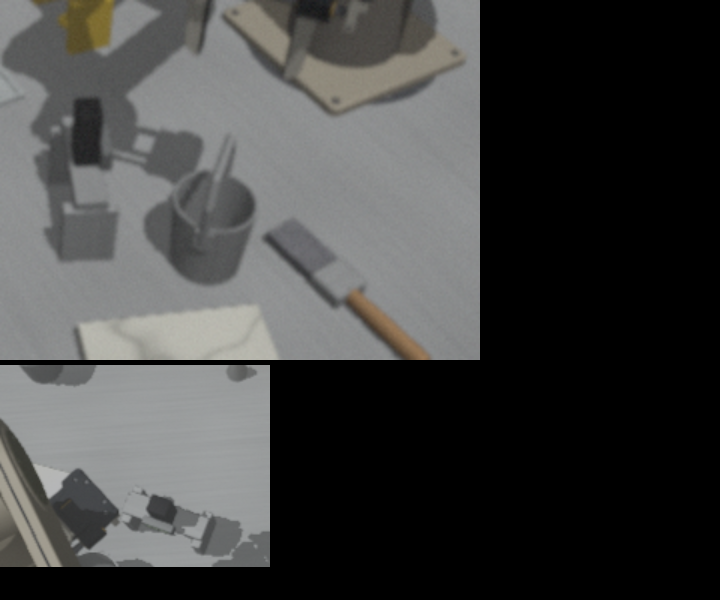

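The pail stands upright on the bench. The fingertips in the picture, at about (195,45) and (293,75), sit at the height of the reported TCP and not 25 mm below it. I'll find the true tip offset by touching the pan floor gently. Next is base (0.526,-0.267), with the clear approach yaw of about 20°.

>>> apply_moves:
  delta_pos:
    - [0,0,0]
    - [0,0,0]
    - [0,0,0]
    - [0,0,0]
    - [0,0,0]
    - [0,0,0]
  twist: [0.172,0.172,0.172,0.172,0.172,0.172]

```text
t: 12.0
tool_pos: [0.3686, 0.2094, 0.2601]
orientation: [-0.566, -3.089, 0.001]
force: [0.3, -0.0, 0.3]
opening: 0.0749
gripper_force: 0.0
```

>>> apply_moves:
  delta_pos:
    - [0,0,0]
    - [0,0,0]
    - [0,0,0]
    - [0,0,0]
    - [0,0,0]
    - [0,0,0]
  twist: [0.172,0.172,0.172,0.172,0.172,0]

```text
t: 12.75
tool_pos: [0.3686, 0.2094, 0.2603]
orientation: [-1.794, -2.578, 0.001]
force: [0.1, -0.8, -0.4]
opening: 0.075
gripper_force: 0.0
```

```bash
cat >> h.py <<'E'
def bases(z=.013):
    c=robot.read_camera('top'); f=c['frame'].astype(int); m=((f[:,:,0]-f[:,:,2])>40).astype(np.uint8); m[:180]=0; m[320:]=0
    n,l,st,ce=cv2.connectedComponentsWithStats(m)
    for i in range(1,n):
        if 100<st[i,4]<900: print('top',st[i],p2w(c,*ce[i],z))
def wbases(z=.013):
    c=robot.read_camera('wrist'); f=c['frame'].astype(int); m=((f[:,:,0]-f[:,:,2])>40).astype(np.uint8); 
    n,l,st,ce=cv2.connectedComponentsWithStats(m)
    for i in range(1,n):
        if st[i,4]>300: print('wrist',st[i],np.round(ce[i]),p2w(c,*ce[i],z))
    return c
np.set_printoptions(precision=4,suppress=True)
E
python3 -c "
from h import *
plan(.526,-.267,.24,20); bases()"
```

```text
t 12.8 pos [0.3686 0.2094 0.2603] yaw(toolY) 20.34 tilt -1.0000 q6 0.04 F [ 0.1 -0.8 -0.4] open 0.0750
delta cm [-50.14  -1.8    2.03] norm 50.2
twist 0.006
delta after twist [-50.15  -1.5    2.03]
top [481 202  24  23 437] [ 0.5756 -0.5175  0.013 ]
top [409 206  24  23 434] [ 0.5797 -0.347   0.013 ]
top [329 208  24  23 421] [ 0.5904 -0.1594  0.013 ]
top [378 231  24  23 436] [ 0.5261 -0.2672  0.013 ]
```

>>> apply_moves:
  delta_pos:
    - [-4,-0.2,0]
    - [-5,-0.2,0]
    - [-5,-0.2,0]
    - [-5,-0.2,0]
    - [-5,-0.2,0]
    - [-5,-0.2,0]
    - [-5,-0.2,0]
    - [-5,-0.2,0]
  twist: [0,0,0,0,0,0,0,0]

```text
t: 13.8
tool_pos: [0.4893, -0.1636, 0.2607]
orientation: [-1.79, -2.582, -0.0]
force: [0.3, 1.3, -0.7]
opening: 0.0752
gripper_force: 0.0
```

>>> apply_moves:
  delta_pos:
    - [-5,-0.2,1]
    - [-4,0,3]
    - [-2.1,0,4]
    - [0,0,3]
    - [0,0,0]
    - [0,0,0]
  twist: [0,0,0,0,0,0]

```text
t: 14.55
tool_pos: [0.5261, -0.2668, 0.1522]
orientation: [1.792, 2.579, 0.0]
force: [0.1, 0.4, -0.2]
opening: 0.0752
gripper_force: 0.0
```

```bash
python3 -c "
from h import *
plan(.526,-.267,.05,20); c=wbases(); cv2.imwrite('pics/w2.png',c['frame'][:,:,::-1]); 
s=robot.read_state(); p=s['tool_pos']
R=Ro.from_rotvec(s['orientation']).as_matrix()
for k in(0,.025): print(w2p(c,p-[0,0,k]),w2p(c,p-[0,0,k]+R[:,1]*.0375),w2p(c,p-[0,0,k]-R[:,1]*.0375))"
```

```text
t 14.6 pos [ 0.5261 -0.2668  0.1522] yaw(toolY) 20.39 tilt -1.0000 q6 -0.91 F [ 0.1  0.4 -0.2] open 0.0752
delta cm [-0.01 -0.03 10.22] norm 10.2
twist 0.007
delta after twist [-0.01 -0.03 10.22]
wrist [   0    0  103  132 4585] [47. 83.] [ 0.2681 -0.229   0.013 ]
wrist [ 401  106   66   68 3370] [434. 140.] [ 0.5906 -0.1578  0.013 ]
wrist [   0  180   55   77 3176] [ 26. 213.] [ 0.2642 -0.3487  0.013 ]
wrist [ 292  198   61   59 2692] [322. 227.] [ 0.5266 -0.2654  0.013 ]
wrist [ 580  211   60   72 2605] [612. 244.] [ 0.7929 -0.1846  0.013 ]
wrist [ 533  287   70   53 2068] [570. 312.] [ 0.7947 -0.2609  0.013 ]
wrist [ 317  288   55   53 2136] [344. 315.] [ 0.5802 -0.3448  0.013 ]
wrist [139 358  16  60 343] [144. 390.] [ 0.4081 -0.5076  0.013 ]
wrist [ 264  412   48   42 1261] [288. 431.] [ 0.5754 -0.5065  0.013 ]
[322.6632 294.005 ] [390.7718 294.0704] [254.6045 293.9397]
[322.2773 276.2186] [382.7045 276.2708] [261.8893 276.1664]
```

View pics/w2.png

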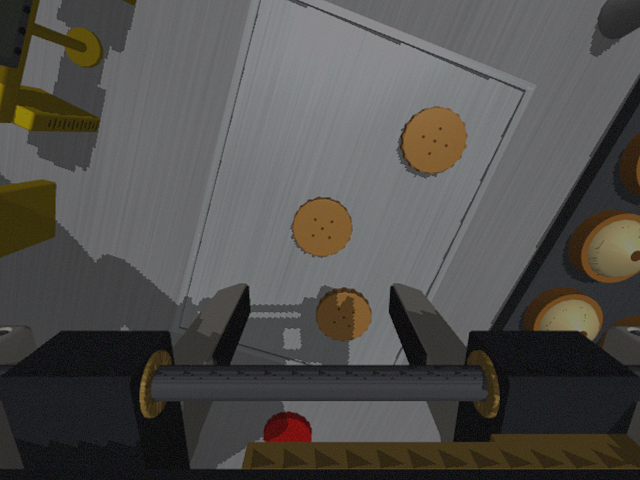

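The wrist view shows the target base at (322,227), its neighbours clear of the fingers, and the fingertips at (249,287) and (390,287). Their 141 px spacing again puts the tips level with the reported TCP. I'll descend carefully.

>>> apply_moves:
  delta_pos:
    - [0,0,2]
    - [0,0,3]
    - [0,0,3]
    - [0,0,2.4]
    - [0,0,1.4]
    - [0,0,0]
    - [0,0,0]
  twist: [0,0,0,0,0,0,0]
  gripper: 7.2

```text
t: 15.48
tool_pos: [0.5264, -0.2671, 0.0341]
orientation: [1.794, 2.577, 0.0]
force: [0.3, -0.4, 0.2]
opening: 0.0723
gripper_force: 0.0
```

>>> apply_moves:
  delta_pos:
    - [0,0,0.4]
    - [0,0,0.4]
    - [0,0,0.3]
    - [0,0,0.2]
    - [0,0,0]
    - [0,0,0]
  twist: [0,0,0,0,0,0]

```text
t: 16.23
tool_pos: [0.5257, -0.2668, 0.02]
orientation: [1.795, 2.578, 0.0]
force: [-0.9, -0.1, -0.4]
opening: 0.0722
gripper_force: 0.0
```

>>> apply_moves:
  delta_pos:
    - [0,0,0.2]
    - [0,0,0.2]
    - [0,0,0.2]
    - [0,0,0.2]
    - [0,0,0]
    - [0,0,0]
  twist: [0,0,0,0,0,0]

```text
t: 16.98
tool_pos: [0.5256, -0.2667, 0.0119]
orientation: [-1.796, -2.578, -0.0]
force: [-0.3, -0.1, 0.5]
opening: 0.0719
gripper_force: 0.0
```

>>> apply_moves:
  delta_pos:
    - [0,0,0.2]
    - [0,0,0.1]
    - [0,0,0.1]
    - [0,0,0]
    - [0,0,0]
  twist: [0,0,0,0,0]

```text
t: 17.6
tool_pos: [0.5256, -0.2667, 0.008]
orientation: [1.796, 2.578, -0.0]
force: [-0.5, -0.4, -0.9]
opening: 0.072
gripper_force: 0.0
```

>>> apply_moves:
  delta_pos:
    - [0,0,0.1]
    - [0,0,0.1]
    - [0,0,0]
    - [0,0,0]
  twist: [0,0,0,0]

```text
t: 18.1
tool_pos: [0.5256, -0.2667, 0.0059]
orientation: [-1.796, -2.578, -0.0]
force: [-0.8, 0.2, -0.6]
opening: 0.0719
gripper_force: 0.0
```

>>> apply_moves:
  delta_pos:
    - [0,0,0.1]
    - [0,0,0.1]
    - [0,0,0]
    - [0,0,0]
  twist: [0,0,0,0]

```text
t: 18.6
tool_pos: [0.5256, -0.2667, 0.0039]
orientation: [-1.796, -2.578, 0.0]
force: [-0.5, -0.9, -0.1]
opening: 0.0719
gripper_force: 0.0
```

>>> apply_moves:
  delta_pos:
    - [0,0,0.1]
    - [0,0,0.1]
    - [0,0,0]
    - [0,0,0]
  twist: [0,0,0,0]

```text
t: 19.1
tool_pos: [0.5256, -0.2667, 0.0019]
orientation: [-1.796, -2.578, -0.0]
force: [-0.3, 0.4, -0.4]
opening: 0.072
gripper_force: 0.0
```

>>> apply_moves:
  delta_pos:
    - [0,0,0.1]
    - [0,0,0.1]
    - [0,0,0]
    - [0,0,0]
  twist: [0,0,0,0]

```text
t: 19.6
tool_pos: [0.5256, -0.2667, -0.0001]
orientation: [-1.796, -2.578, 0.0]
force: [-1.0, -0.5, 1.0]
opening: 0.072
gripper_force: 0.0
```

>>> apply_moves:
  delta_pos:
    - [0,0,0.1]
    - [0,0,0]
    - [0,0,0]
  twist: [0,0,0]

```text
t: 19.98
tool_pos: [0.5256, -0.2667, -0.0011]
orientation: [-1.796, -2.578, 0.0]
force: [-0.5, -0.3, -0.1]
opening: 0.072
gripper_force: 0.0
```

>>> apply_moves:
  delta_pos:
    - [0,0,0.1]
    - [0,0,0]
    - [0,0,0]
  twist: [0,0,0]

```text
t: 20.35
tool_pos: [0.5256, -0.2667, -0.0021]
orientation: [-1.796, -2.578, 0.0]
force: [-0.1, -0.1, -0.1]
opening: 0.0721
gripper_force: 0.0
```

>>> apply_moves:
  delta_pos:
    - [0,0,0.1]
    - [0,0,0]
    - [0,0,0]
  twist: [0,0,0]

```text
t: 20.72
tool_pos: [0.5257, -0.2668, -0.0022]
orientation: [1.795, 2.578, -0.0]
force: [-4.0, 2.0, 7.9]
opening: 0.0717
gripper_force: 4.0
```

>>> apply_moves:
  delta_pos:
    - [0,0,0.1]
    - [0,0,0]
    - [0,0,0]
  twist: [0,0,0]

```text
t: 21.1
tool_pos: [0.5257, -0.2668, -0.0022]
orientation: [-1.795, -2.578, 0.0]
force: [-8.7, 5.1, 17.3]
opening: 0.0724
gripper_force: 8.4
```

>>> apply_moves:
  delta_pos:
    - [0,0,0.1]
    - [0,0,0]
    - [0,0,0]
  twist: [0,0,0]

```text
t: 21.48
tool_pos: [0.5257, -0.2668, -0.0023]
orientation: [-1.795, -2.578, 0.0]
force: [-12.4, 6.8, 25.8]
opening: 0.0721
gripper_force: 12.8
```

Contact at a reported z of -0.0022 means the tips are at reported z + 5 mm. I'll back off about 1.5 mm above the floor and grip.

>>> apply_moves:
  delta_pos:
    - [0,0,-0.3]
    - [0,0,-0.12]
    - [0,0,0]
    - [0,0,0]
  twist: [0,0,0,0]

```text
t: 21.98
tool_pos: [0.5254, -0.2666, -0.0013]
orientation: [-1.795, -2.577, 0.0]
force: [0.4, 0.1, -0.0]
opening: 0.0722
gripper_force: 0.0
```

>>> apply_moves:
  delta_pos:
    - [0,0,0]
    - [0,0,0]
    - [0,0,0]
    - [0,0,0]
    - [0,0,0]
  twist: [0,0,0,0,0]
  gripper: 5
  squeeze: 12

```text
t: 22.6
tool_pos: [0.5256, -0.2667, -0.0009]
orientation: [-1.796, -2.578, 0.0]
force: [0.3, 0.2, -0.5]
opening: 0.0557
gripper_force: 12.0
```

>>> apply_moves:
  delta_pos:
    - [0,0,-0.5]
    - [0,0,-2]
    - [0,0,-4]
    - [0,0,-5]
    - [0,0,-5]
    - [0,0,-5]
    - [0,0,-3]
    - [0,0,0]
  twist: [0,0,0,0,0,0,0,0]

```text
t: 23.6
tool_pos: [0.5273, -0.2677, 0.2496]
orientation: [1.791, 2.571, 0.001]
force: [-0.5, 0.1, -1.0]
opening: 0.0557
gripper_force: 12.0
```

```bash
python3 -c "
from h import *
plan(.4825,.343,.24,20); wbases(); bases()"
```

```text
t 23.6 pos [ 0.5273 -0.2677  0.2496] yaw(toolY) 20.29 tilt -1.0000 q6 -0.91 F [-0.5  0.1 -1. ] open 0.0557
delta cm [58.84 16.97  0.66] norm 61.2
twist 0.005
delta after twist [58.93 16.67  0.66]
wrist [  74    0  107   35 2233] [123.  13.] [ 0.2666 -0.1484  0.013 ]
wrist [ 601   39   39   70 1815] [623.  72.] [ 0.7853 -0.0153  0.013 ]
wrist [116  52  36  30 699] [136.  66.] [ 0.2891 -0.192   0.013 ]
wrist [  52   62   97   69 2917] [ 90. 102.] [ 0.2477 -0.2462  0.013 ]
wrist [ 380  111   50   52 1971] [405. 136.] [ 0.5905 -0.158   0.013 ]
wrist [ 558  121   62   61 2713] [589. 149.] [ 0.7966 -0.0964  0.013 ]
wrist [   0  146  112   83 5294] [ 56. 193.] [ 0.2262 -0.3608  0.013 ]
wrist [620 154  20  54 425] [633. 180.] [ 0.8654 -0.1086  0.013 ]
wrist [ 518  191   60   57 2332] [548. 218.] [ 0.7961 -0.1837  0.013 ]
wrist [ 585  217   55   55 2163] [612. 243.] [ 0.8892 -0.1835  0.013 ]
wrist [ 265  248  110  105 8789] [319. 301.] [ 0.5705 -0.387   0.013 ]
wrist [ 485  253   55   53 2059] [512. 278.] [ 0.7951 -0.2705  0.013 ]
wrist [ 548  276   54   51 1922] [574. 301.] [ 0.8893 -0.2699  0.013 ]
wrist [184 353  17  65 380] [190. 387.] [ 0.4426 -0.5814  0.013 ]
wrist [ 192  434  419   35 7290] [413. 452.] [ 0.7994 -0.5815  0.013 ]
top [391 202  13  24 191] [ 0.5913 -0.2923  0.013 ]
top [481 202  24  23 437] [ 0.5759 -0.5173  0.013 ]
top [329 208  19  22 259] [ 0.5952 -0.1516  0.013 ]
```

>>> apply_moves:
  delta_pos:
    - [2.5,0.72,0]
    - [4,1.15,0]
    - [5,1.44,0]
    - [5.5,1.6,0]
    - [5.5,1.6,0]
    - [5.5,1.6,0]
    - [5.5,1.6,0]
    - [5.5,1.6,0]
  twist: [0,0,0,0,0,0,0,0]

```text
t: 24.7
tool_pos: [0.4944, 0.1409, 0.2426]
orientation: [-1.794, -2.577, 0.002]
force: [1.5, 0.0, -0.1]
opening: 0.0557
gripper_force: 12.0
```

>>> apply_moves:
  delta_pos:
    - [5.5,1.6,0]
    - [5,1.44,0]
    - [4,1.15,2]
    - [3,0.86,3]
    - [2,0.5,3]
    - [0.3,0.1,3]
    - [0,0,0]
    - [0,0,0]
  twist: [0,0,0,0,0,0,0,0]

```text
t: 25.7
tool_pos: [0.4804, 0.3437, 0.1347]
orientation: [-1.795, -2.578, 0.0]
force: [0.4, 0.3, 0.4]
opening: 0.0555
gripper_force: 12.0
```

```bash
cat >> h.py <<'E'
def held():
    c=robot.read_camera('wrist'); s=robot.read_state(); f=c['frame'].astype(int); m=((f[:,:,0]-f[:,:,2])>40).astype(np.uint8); m[400:]=0
    n,l,st,ce=cv2.connectedComponentsWithStats(m)
    for i in range(1,n):
        if st[i,4]>5500:
            u,v=st[i,0]+st[i,2]/2,st[i,1]+st[i,3]/2
            X=p2w(c,*ce[i],s['tool_pos'][2]+.014); R=Ro.from_rotvec(s['orientation']).as_matrix()
            print('held',st[i],ce[i],X,'off tool mm',R.T@(X-s['tool_pos'])*1000)
E
python3 -c "
from h import *
plan(.4825,.343,.05,20); held()
c=robot.read_camera('wrist'); cv2.imwrite('pics/w3.png',c['frame'][:,:,::-1])"
```

```text
t 25.7 pos [0.4804 0.3437 0.1347] yaw(toolY) 20.30 tilt -1.0000 q6 0.18 F [0.4 0.3 0.4] open 0.0555
delta cm [-0.14  0.18  8.47] norm 8.5
twist 0.005
delta after twist [-0.14  0.18  8.47]
held [ 265  248  109  105 8788] [319.0446 300.7886] [0.478  0.3457 0.1495] off tool mm [  2.7842  -2.3387 -14.0027]
```

View pics/w3.png

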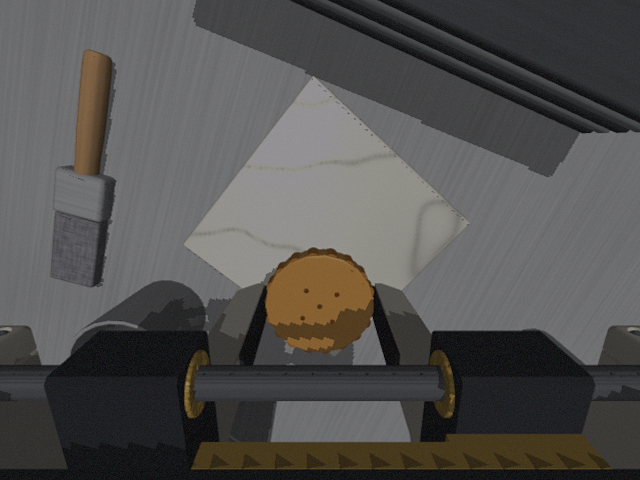

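>>> apply_moves:
  delta_pos:
    - [-0.24,0.3,1]
    - [0,0,2.5]
    - [0,0,3]
    - [0,0,2.5]
    - [0,0,1.5]
    - [0,0,0.7]
    - [0,0,0]
    - [0,0,0]
  twist: [0,0,0,0,0,0,0,0]

```text
t: 26.8
tool_pos: [0.4854, 0.3429, 0.0233]
orientation: [1.795, 2.577, 0.003]
force: [-0.6, -0.2, -0.4]
opening: 0.0558
gripper_force: 12.0
```

```bash
python3 -c "
from h import *
plan(.484,.3425,.0161,20)"
```

```text
t 26.8 pos [0.4854 0.3429 0.0233] yaw(toolY) 20.28 tilt -1.0000 q6 0.17 F [-0.6 -0.2 -0.4] open 0.0558
delta cm [ 0.01 -0.14  0.72] norm 0.7
twist 0.005
delta after twist [ 0.01 -0.14  0.72]
```

>>> apply_moves:
  delta_pos:
    - [0,-0.1,0.2]
    - [0,0,0.2]
    - [0,0,0.15]
    - [0,0,0]
    - [0,0,0]
  twist: [0,0,0,0,0]

```text
t: 27.42
tool_pos: [0.4836, 0.3421, 0.0166]
orientation: [1.796, 2.578, 0.0]
force: [0.6, -0.6, -0.7]
opening: 0.0557
gripper_force: 12.0
```

>>> apply_moves:
  delta_pos:
    - [0,0,0.1]
    - [0,0,0.1]
    - [0,0,0]
    - [0,0,0]
  twist: [0,0,0,0]

```text
t: 27.92
tool_pos: [0.4837, 0.3422, 0.0159]
orientation: [1.795, 2.578, 0.0]
force: [-2.7, -2.7, 9.5]
opening: 0.0556
gripper_force: 12.0
```

>>> apply_moves:
  delta_pos:
    - [0,0,-0.12]
    - [0,0,0]
    - [0,0,0]
  twist: [0,0,0]

```text
t: 28.3
tool_pos: [0.4837, 0.3422, 0.016]
orientation: [1.796, 2.578, 0.0]
force: [0.4, -0.2, 2.4]
opening: 0.0555
gripper_force: 12.0
```

>>> apply_moves:
  delta_pos:
    - [0,0,0]
    - [0,0,0]
    - [0,0,0]
    - [0,0,-2]
    - [0,0,-4]
    - [0,0,-5]
    - [0,0,-5]
    - [0,0,-5]
  twist: [0,0,0,0,0,0,0,0]
  gripper: 6.8

```text
t: 29.3
tool_pos: [0.4836, 0.3421, 0.2294]
orientation: [1.795, 2.577, 0.003]
force: [0.5, 0.8, -0.0]
opening: 0.0682
gripper_force: 0.0
```

```bash
python3 -c "
from h import *
plan(.5905,-.159,.24,20); bases(); wbases(.03)"
```

```text
t 29.3 pos [0.4836 0.3421 0.2294] yaw(toolY) 20.28 tilt -1.0000 q6 0.18 F [ 0.5  0.8 -0. ] open 0.0682
delta cm [-50.71  -7.34  -1.09] norm 51.2
twist 0.005
delta after twist [-50.74  -7.09  -1.09]
top [481 202  24  23 439] [ 0.5756 -0.5175  0.013 ]
top [409 206  24  23 434] [ 0.5797 -0.347   0.013 ]
top [315 218  24  23 431] [ 0.5687 -0.1242  0.013 ]
top [115 269  25  24 449] [0.4859 0.3425 0.013 ]
wrist [ 130   72   27   92 1293] [142. 115.] [0.2779 0.3775 0.03  ]
wrist [ 290  189   50   49 1886] [315. 213.] [0.4821 0.3423 0.03  ]
wrist [ 583  198   57  158 3486] [619. 289.] [0.866  0.3821 0.03  ]
wrist [467 353  17  65 310] [477. 386.] [0.7691 0.1946 0.03  ]
wrist [155 358  17  60 381] [161. 389.] [0.3717 0.0464 0.03  ]
wrist [ 224  434  416   35 9511] [439. 453.] [0.7719 0.072  0.03  ]
```

Base 2 was knocked to (0.569,-0.124), and is still in the pan near its edge. The first base sits at the middle of the slab. I'll head for the new position.

>>> apply_moves:
  delta_pos:
    - [-3,-0.5,-1]
    - [-5,-0.9,0]
    - [-5.5,-0.95,0]
    - [-5.5,-0.95,0]
    - [-5.5,-0.95,0]
    - [-5.5,-0.95,0]
    - [-5.5,-0.95,0]
    - [-5,-0.9,0]
  twist: [0,0,0,0,0,0,0,0]

```text
t: 30.4
tool_pos: [0.5578, -0.0643, 0.2368]
orientation: [1.796, 2.577, 0.001]
force: [0.1, -0.5, 0.0]
opening: 0.0677
gripper_force: 0.0
```

>>> apply_moves:
  delta_pos:
    - [-4,-0.7,1]
    - [-2.2,-0.4,3]
    - [0,0,4]
    - [0,0,3]
    - [0,0,0]
    - [0,0,0]
  twist: [0,0,0,0,0,0]

```text
t: 31.15
tool_pos: [0.5698, -0.1244, 0.1277]
orientation: [1.794, 2.576, 0.001]
force: [-0.4, 0.7, 0.5]
opening: 0.068
gripper_force: 0.0
```

```bash
python3 -c "
from h import *
plan(.5687,-.1242,0,20); c=wbases(); s=robot.read_camera('scene')
im=np.hstack([cv2.resize(c['frame'][100:340,200:520,::-1],(400,300)),cv2.resize(s['frame'][190:340,170:370,::-1],(400,300),interpolation=2)]); cv2.imwrite('pics/m4.png',im)
f=s['frame'].astype(int); m=((f[:,:,0]-f[:,:,2])>40).astype(np.uint8); m[:200]=0;m[:,:205]=0;m[290:]=0;m[:,320:]=0
n,l,st,ce=cv2.connectedComponentsWithStats(m)
for i in range(1,n):
    if st[i,4]>50: print('scene',st[i],ce[i],p2w(s,*ce[i],.010))
"
```

```text
t 31.1 pos [ 0.5698 -0.1244  0.1277] yaw(toolY) 20.29 tilt -1.0000 q6 -0.66 F [-0.4  0.7  0.5] open 0.0680
delta cm [ 0.07 -0.12 12.77] norm 12.8
twist 0.005
delta after twist [ 0.07 -0.12 12.77]
wrist [  0 126  38  34 872] [ 15. 145.] [ 0.312 -0.139  0.013]
wrist [ 573  167   67   82 3740] [610. 205.] [ 0.7913 -0.0141  0.013 ]
wrist [ 290  201   64   64 3115] [321. 232.] [ 0.5693 -0.1217  0.013 ]
wrist [ 523  256   79   75 3927] [562. 292.] [ 0.797  -0.0986  0.013 ]
wrist [610 288  30  38 687] [628. 308.] [ 0.8649 -0.0913  0.013 ]
wrist [155 352  17  66 378] [161. 387.] [ 0.4738 -0.331   0.013 ]
wrist [ 230  406  410   63 7799] [413. 447.] [ 0.7468 -0.3131  0.013 ]
scene [224 212  20  11 143] [233.3287 217.3427] [ 0.582  -0.3498  0.01  ]
scene [264 261  24  18 334] [275.2964 269.0988] [ 0.5691 -0.1227  0.01  ]
```

View pics/m4.png

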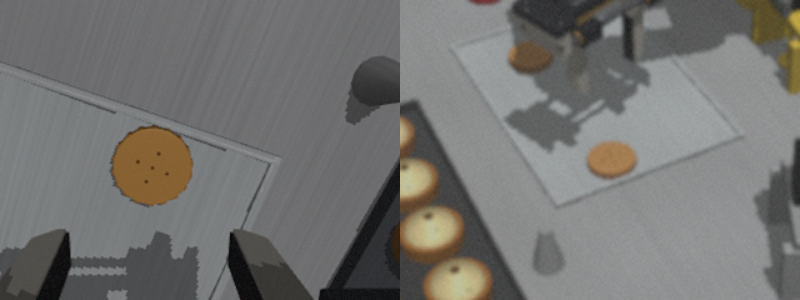

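The base is flat inside the pan, with its centre at about (152,165) in the crop and its edge close to the +y lip. I'll turn the tool parallel to that lip (yaw about 6°) so the fingers clear it.

>>> apply_moves:
  delta_pos:
    - [0.18,-0.07,0]
    - [0,0,1]
    - [0,0,3]
    - [0,0,3]
    - [0,0,2.5]
    - [0,0,1.4]
    - [0,0,0]
    - [0,0,0]
  twist: [0.125,0.125,0,0,0,0,0,0]
  gripper: 6.7

```text
t: 32.25
tool_pos: [0.5689, -0.1231, 0.0184]
orientation: [2.102, 2.332, 0.001]
force: [-0.2, 0.3, -0.2]
opening: 0.0672
gripper_force: 0.0
```

```bash
python3 -c "
from h import *
plan(.5685,-.123,-.0009,6)"
```

```text
t 32.2 pos [ 0.5689 -0.1231  0.0184] yaw(toolY) 5.96 tilt -1.0000 q6 -0.41 F [-0.2  0.3 -0.2] open 0.0672
delta cm [ 0.02 -0.04  1.93] norm 1.9
twist -0.001
delta after twist [ 0.02 -0.04  1.93]
```

>>> apply_moves:
  delta_pos:
    - [0,0,0.5]
    - [0,0,0.5]
    - [0,0,0.4]
    - [0,0,0.3]
    - [0,0,0.1]
    - [0,0,0]
    - [0,0,0]
  twist: [0,0,0,0,0,0,0]

```text
t: 33.12
tool_pos: [0.5679, -0.1228, -0.001]
orientation: [2.103, 2.334, 0.0]
force: [-0.7, -0.4, 0.8]
opening: 0.067
gripper_force: 0.0
```

>>> apply_moves:
  delta_pos:
    - [0,0,0]
    - [0,0,0]
    - [0,0,0]
    - [0,0,0]
    - [0,0,0]
  twist: [0,0,0,0,0]
  gripper: 5

```text
t: 33.75
tool_pos: [0.5679, -0.1228, -0.001]
orientation: [2.103, 2.334, 0.0]
force: [1.0, -0.3, 1.3]
opening: 0.0553
gripper_force: 12.0
```

>>> apply_moves:
  delta_pos:
    - [0,0,-0.5]
    - [0,0,-2]
    - [0,0,-4]
    - [0,0,-5]
    - [0,0,-5]
    - [0,0,-5]
    - [0,0,-3]
    - [0,0,0]
  twist: [0,0,0,0,-0.125,-0.125,0,0]

```text
t: 34.75
tool_pos: [0.5695, -0.1233, 0.249]
orientation: [1.792, 2.572, 0.004]
force: [-0.2, 0.8, -0.3]
opening: 0.0556
gripper_force: 12.0
```

```bash
python3 -c "
from h import *
plan(.4837,.3422,.24,20.3); held(); bases()"
```

```text
t 34.8 pos [ 0.5695 -0.1233  0.249 ] yaw(toolY) 20.28 tilt -1.0000 q6 -0.66 F [-0.2  0.8 -0.3] open 0.0556
delta cm [46.65  8.08  0.73] norm 47.3
twist -0.000
delta after twist [46.64  8.1   0.73]
held [ 265  248  109  103 8684] [319.0062 299.5116] [ 0.5674 -0.1224  0.2602] off tool mm [  0.8902  -0.7725 -14.0045]
top [481 202  24  23 434] [ 0.576  -0.5177  0.013 ]
top [410 206  23  23 411] [ 0.5804 -0.3471  0.013 ]
top [115 269  25  24 477] [0.4851 0.3442 0.013 ]
```

>>> apply_moves:
  delta_pos:
    - [2.5,0.43,0]
    - [4.5,0.78,0]
    - [5.5,0.95,0]
    - [5.5,0.95,0]
    - [5.5,0.95,0]
    - [5.5,0.95,0]
    - [5.5,0.95,0]
    - [5,0.88,0]
  twist: [0,0,0,0,0,0,0,0]

```text
t: 35.85
tool_pos: [0.4932, 0.2728, 0.2417]
orientation: [-1.794, -2.577, 0.004]
force: [1.1, -0.0, 0.1]
opening: 0.0556
gripper_force: 12.0
```

>>> apply_moves:
  delta_pos:
    - [4,0.7,0]
    - [2.5,0.43,3]
    - [0.6,0.1,4]
    - [0,0,4]
    - [0,0,3]
    - [0,0,2]
    - [0,0,0]
    - [0,0,0]
  twist: [0,0,0,0,0,0,0,0]

```text
t: 36.85
tool_pos: [0.4826, 0.3426, 0.085]
orientation: [1.795, 2.577, 0.002]
force: [-0.2, 0.8, 0.3]
opening: 0.0555
gripper_force: 12.0
```

```bash
python3 -c "
from h import *
plan(.4837,.3422,.0275,20.3); held()"
```

```text
t 36.9 pos [0.4826 0.3426 0.085 ] yaw(toolY) 20.28 tilt -1.0000 q6 0.18 F [-0.2  0.8  0.3] open 0.0555
delta cm [-0.08  0.08  5.75] norm 5.7
twist -0.000
delta after twist [-0.08  0.08  5.75]
held [  265   219   109   133 10590] [319.345  288.4882] [0.4779 0.3509 0.0995] off tool mm [  9.2453  -1.8164 -14.0001]
```

>>> apply_moves:
  delta_pos:
    - [-0.08,0.08,1.5]
    - [0,0,1.7]
    - [0,0,1]
    - [0,0,0.6]
    - [0,0,0]
    - [0,0,0]
  twist: [0,0,0,0,0,0]

```text
t: 37.65
tool_pos: [0.4833, 0.342, 0.0363]
orientation: [1.795, 2.578, 0.001]
force: [0.1, -0.3, 0.1]
opening: 0.0557
gripper_force: 12.0
```

```bash
python3 -c "
from h import *
plan(.4837,.3422,.0275,20.3)"
```

```text
t 37.6 pos [0.4833 0.342  0.0363] yaw(toolY) 20.28 tilt -1.0000 q6 0.18 F [ 0.1 -0.3  0.1] open 0.0557
delta cm [-0.    0.04  0.88] norm 0.9
twist -0.000
delta after twist [-0.    0.04  0.88]
```

>>> apply_moves:
  delta_pos:
    - [0,0.04,0.3]
    - [0,0,0.2]
    - [0,0,0.2]
    - [0,0,0]
    - [0,0,0]
  twist: [0,0,0,0,0]

```text
t: 38.28
tool_pos: [0.4833, 0.342, 0.0289]
orientation: [1.796, 2.578, -0.0]
force: [-0.6, -0.1, -0.8]
opening: 0.0552
gripper_force: 12.0
```

>>> apply_moves:
  delta_pos:
    - [0,0,0.1]
    - [0,0,0.1]
    - [0,0,0]
    - [0,0,0]
  twist: [0,0,0,0]

```text
t: 38.78
tool_pos: [0.4833, 0.342, 0.027]
orientation: [1.796, 2.578, 0.0]
force: [-0.8, 0.0, 2.1]
opening: 0.0555
gripper_force: 12.0
```

>>> apply_moves:
  delta_pos:
    - [0,0.03,0.06]
    - [0,0,0]
    - [0,0,0]
  twist: [0,0,0]

```text
t: 39.15
tool_pos: [0.4834, 0.342, 0.0269]
orientation: [-1.795, -2.578, 0.001]
force: [-4.4, -2.4, 8.3]
opening: 0.0556
gripper_force: 12.0
```

>>> apply_moves:
  delta_pos:
    - [0,0,-0.04]
    - [0,0,0]
  twist: [0,0]

```text
t: 39.4
tool_pos: [0.4835, 0.3421, 0.0269]
orientation: [-1.795, -2.578, 0.0]
force: [-2.5, -1.6, 5.0]
opening: 0.0554
gripper_force: 12.0
```

>>> apply_moves:
  delta_pos:
    - [0,0,0]
    - [0,0,0]
    - [0,0,0]
    - [0,0,-2]
    - [0,0,-4]
    - [0,0,-5]
    - [0,0,-5]
    - [0,0,-4]
  twist: [0,0,0,0,0,0,0,0]
  gripper: 6.8

```text
t: 40.4
tool_pos: [0.4841, 0.3424, 0.2311]
orientation: [1.795, 2.577, 0.005]
force: [0.8, 0.1, -0.2]
opening: 0.0684
gripper_force: 0.0
```

```bash
python3 -c "
from h import *
plan(.5797,-.3465,.24,20.3); bases(); wbases(.042)"
```

```text
t 40.4 pos [0.4841 0.3424 0.2311] yaw(toolY) 20.28 tilt -1.0000 q6 0.18 F [ 0.8  0.1 -0.2] open 0.0684
delta cm [-67.93 -14.91  -1.  ] norm 69.6
twist -0.000
delta after twist [-67.93 -14.93  -1.  ]
top [481 202  24  23 437] [ 0.5756 -0.5175  0.013 ]
top [409 206  24  23 433] [ 0.5796 -0.347   0.013 ]
top [114 268  25  25 444] [0.4878 0.345  0.013 ]
wrist [ 130   72   27   92 1314] [142. 115.] [0.2834 0.3788 0.042 ]
wrist [ 289  189   52   52 2020] [315. 214.] [0.4816 0.3432 0.042 ]
wrist [ 583  201   57  156 3378] [619. 290.] [0.853  0.3818 0.042 ]
wrist [155 352  19  66 410] [161. 387.] [0.374 0.061 0.042]
wrist [466 353  18  65 308] [477. 387.] [0.7588 0.2009 0.042 ]
wrist [ 224  434  412   35 9329] [443. 452.] [0.7664 0.0858 0.042 ]
```

>>> apply_moves:
  delta_pos:
    - [-3,-0.66,-1]
    - [-5,-1.1,0]
    - [-5.6,-1.24,0]
    - [-5.6,-1.24,0]
    - [-5.6,-1.24,0]
    - [-5.6,-1.24,0]
    - [-5.6,-1.24,0]
    - [-5.6,-1.24,0]
  twist: [0,0,0,0,0,0,0,0]

```text
t: 41.5
tool_pos: [0.5413, -0.0819, 0.2373]
orientation: [1.795, 2.577, 0.001]
force: [0.9, 0.4, -0.3]
opening: 0.0678
gripper_force: 0.0
```

>>> apply_moves:
  delta_pos:
    - [-5.6,-1.24,0]
    - [-5.6,-1.24,0]
    - [-5.6,-1.24,0]
    - [-5,-1.1,1]
    - [-3,-0.66,3]
    - [-1.5,-0.3,4]
    - [0,0,3]
    - [0,0,0]
  twist: [0,0,0,0,0,0,0,0]

```text
t: 42.5
tool_pos: [0.5763, -0.3455, 0.1233]
orientation: [-1.792, -2.572, -0.0]
force: [-0.1, -0.2, -0.1]
opening: 0.0679
gripper_force: 0.0
```

```bash
python3 -c "
from h import *
plan(.5792,-.3463,0.02,20.3); wbases()"
```

```text
t 42.5 pos [ 0.5763 -0.3455  0.1233] yaw(toolY) 20.26 tilt -1.0000 q6 -0.97 F [-0.1 -0.2 -0.1] open 0.0679
delta cm [-0.23  0.28 10.33] norm 10.3
twist -0.001
delta after twist [-0.23  0.28 10.33]
wrist [ 611  106   29   87 1199] [627. 149.] [ 0.7782 -0.1922  0.013 ]
wrist [ 552  205   84   81 4201] [594. 242.] [ 0.7983 -0.2678  0.013 ]
wrist [ 294  207   65   65 3240] [326. 239.] [ 0.5802 -0.3454  0.013 ]
wrist [156 358  13  60 322] [160. 390.] [ 0.4803 -0.5504  0.013 ]
wrist [240 401  49  14 465] [264. 406.] [ 0.5838 -0.5328  0.013 ]
wrist [453 434  62  27 460] [484. 445.] [ 0.8167 -0.4994  0.013 ]
wrist [510 434 110  29 905] [559. 445.] [ 0.8896 -0.4715  0.013 ]
wrist [ 229  443  219   20 1369] [338. 449.] [ 0.6736 -0.5585  0.013 ]
wrist [224 463 401   6 763] [422. 467.] [ 0.7682 -0.5503  0.013 ]
```

>>> apply_moves:
  delta_pos:
    - [-0.25,0.27,1]
    - [0,0,3]
    - [0,0,3]
    - [0,0,2.4]
    - [0,0,1.2]
    - [0,0,0]
    - [0,0,0]
  twist: [0,0,0,0,0,0,0]

```text
t: 43.42
tool_pos: [0.5829, -0.3488, 0.0224]
orientation: [1.794, 2.576, -0.0]
force: [0.2, -0.1, 0.7]
opening: 0.0682
gripper_force: 0.0
```

```bash
python3 -c "
from h import *
plan(.5792,-.3465,-.0009,20.3)"
```

```text
t 43.4 pos [ 0.5829 -0.3488  0.0224] yaw(toolY) 20.29 tilt -1.0000 q6 -0.97 F [ 0.2 -0.1  0.7] open 0.0682
delta cm [ 0.35 -0.27  2.33] norm 2.4
twist -0.000
delta after twist [ 0.35 -0.27  2.33]
```

>>> apply_moves:
  delta_pos:
    - [0.3,-0.22,0]
    - [0,0,0]
    - [0,0,0]
    - [0,0,0]
  twist: [0,0,0,0]

```text
t: 43.92
tool_pos: [0.5788, -0.3462, 0.0208]
orientation: [1.796, 2.578, 0.0]
force: [-0.1, -0.2, -0.3]
opening: 0.068
gripper_force: 0.0
```

```bash
python3 -c "
from h import *
plan(.5792,-.3465,-.0009,20.3)"
```

```text
t 43.9 pos [ 0.5788 -0.3462  0.0208] yaw(toolY) 20.28 tilt -1.0000 q6 -0.97 F [-0.1 -0.2 -0.3] open 0.0680
delta cm [-0.04  0.03  2.17] norm 2.2
twist -0.000
delta after twist [-0.04  0.03  2.17]
```

>>> apply_moves:
  delta_pos:
    - [-0.04,0.03,0.5]
    - [0,0,0.5]
    - [0,0,0.5]
    - [0,0,0.4]
    - [0,0,0.25]
    - [0,0,0]
    - [0,0,0]
  twist: [0,0,0,0,0,0,0]

```text
t: 44.8
tool_pos: [0.5793, -0.3465, -0.0006]
orientation: [1.795, 2.578, 0.0]
force: [-0.7, -0.5, 0.1]
opening: 0.0681
gripper_force: 0.0
```

>>> apply_moves:
  delta_pos:
    - [0,0,0]
    - [0,0,0]
    - [0,0,0]
    - [0,0,0]
    - [0,0,0]
  twist: [0,0,0,0,0]
  gripper: 5

```text
t: 45.42
tool_pos: [0.5793, -0.3465, -0.0006]
orientation: [1.795, 2.578, 0.0]
force: [0.0, -0.4, 2.5]
opening: 0.0556
gripper_force: 12.0
```

>>> apply_moves:
  delta_pos:
    - [0,0,-0.5]
    - [0,0,-2]
    - [0,0,-4]
    - [0,0,-5]
    - [0,0,-5]
    - [0,0,-5]
    - [0,0,-3]
    - [0,0,0]
  twist: [0,0,0,0,0,0,0,0]

```text
t: 46.42
tool_pos: [0.5807, -0.3475, 0.25]
orientation: [1.791, 2.571, -0.0]
force: [-0.5, -0.2, -0.1]
opening: 0.0552
gripper_force: 12.0
```

```bash
python3 -c "
from h import *
plan(.4836,.3421,.24,20.3); held(); bases()"
```

```text
t 46.4 pos [ 0.5807 -0.3475  0.25  ] yaw(toolY) 20.28 tilt -1.0000 q6 -0.97 F [-0.5 -0.2 -0.1] open 0.0552
delta cm [68.06 14.79  0.61] norm 69.6
twist -0.000
delta after twist [68.05 14.81  0.61]
held [ 262  247  113  107 9070] [317.9498 301.1713] [ 0.5785 -0.3478  0.2608] off tool mm [ -0.4434  -1.5786 -14.0023]
top [428 180  17  17 216] [ 0.6505 -0.3934  0.013 ]
top [484 202  21  23 328] [ 0.5726 -0.5218  0.013 ]
top [113 268  26  25 475] [0.487 0.347 0.013]
```

>>> apply_moves:
  delta_pos:
    - [2.5,0.54,0]
    - [4.5,0.98,0]
    - [5.6,1.22,0]
    - [5.6,1.22,0]
    - [5.6,1.22,0]
    - [5.6,1.22,0]
    - [5.6,1.22,0]
    - [5.6,1.22,0]
  twist: [0,0,0,0,0,0,0,0]

```text
t: 47.52
tool_pos: [0.5196, 0.0668, 0.242]
orientation: [-1.794, -2.576, 0.003]
force: [0.7, -0.1, -0.7]
opening: 0.0557
gripper_force: 12.0
```

>>> apply_moves:
  delta_pos:
    - [5.6,1.22,0]
    - [5.6,1.22,0]
    - [5.6,1.22,0]
    - [5,1.1,0]
    - [3.6,0.78,1]
    - [2,0.42,3]
    - [0,0,3]
    - [0,0,0]
  twist: [0,0,0,0,0,0,0,0]

```text
t: 48.52
tool_pos: [0.4792, 0.3413, 0.1691]
orientation: [-1.793, -2.575, 0.013]
force: [0.2, -0.1, -1.1]
opening: 0.0553
gripper_force: 12.0
```

>>> apply_moves:
  delta_pos:
    - [0,0,3]
    - [0,0,3]
    - [0,0,2]
    - [0,0,1]
    - [0,0,0]
    - [0,0,0]
  twist: [0,0,0,0,0,0]

```text
t: 49.28
tool_pos: [0.483, 0.3432, 0.0855]
orientation: [1.795, 2.577, 0.003]
force: [0.3, 1.3, 0.5]
opening: 0.0557
gripper_force: 12.0
```

```bash
python3 -c "
from h import *
plan(.4836,.3421,.0385,20.3)"
```

```text
t 49.3 pos [0.483  0.3432 0.0855] yaw(toolY) 20.28 tilt -1.0000 q6 0.18 F [0.3 1.3 0.5] open 0.0557
delta cm [-0.12  0.01  4.7 ] norm 4.7
twist -0.000
delta after twist [-0.12  0.01  4.7 ]
```

>>> apply_moves:
  delta_pos:
    - [-0.1,0,1.5]
    - [0,0,1.5]
    - [0,0,0.8]
    - [0,0,0.4]
    - [0,0,0]
    - [0,0,0]
    - [0,0,0]
  twist: [0,0,0,0,0,0,0]

```text
t: 50.15
tool_pos: [0.483, 0.342, 0.0427]
orientation: [1.795, 2.578, 0.001]
force: [0.8, -0.5, 0.4]
opening: 0.0557
gripper_force: 12.0
```

```bash
python3 -c "
from h import *
plan(.4836,.3421,.0385,20.3)"
```

```text
t 50.1 pos [0.483  0.342  0.0427] yaw(toolY) 20.29 tilt -1.0000 q6 0.18 F [ 0.8 -0.5  0.4] open 0.0557
delta cm [-0.02  0.06  0.42] norm 0.4
twist -0.000
delta after twist [-0.02  0.06  0.42]
```

>>> apply_moves:
  delta_pos:
    - [0,0.05,0.15]
    - [0,0,0.1]
    - [0,0,0]
    - [0,0,0]
  twist: [0,0,0,0]

```text
t: 50.65
tool_pos: [0.4831, 0.342, 0.0396]
orientation: [1.796, 2.578, -0.0]
force: [-0.4, 0.0, 0.1]
opening: 0.0555
gripper_force: 12.0
```

>>> apply_moves:
  delta_pos:
    - [0,0,0.1]
    - [0,0,0.06]
    - [0,0,0]
    - [0,0,0]
  twist: [0,0,0,0]

```text
t: 51.15
tool_pos: [0.4831, 0.342, 0.038]
orientation: [-1.796, -2.578, 0.0]
force: [0.2, -0.3, -1.0]
opening: 0.0554
gripper_force: 12.0
```

>>> apply_moves:
  delta_pos:
    - [0,0.04,0.08]
    - [0,0,0]
    - [0,0,0]
  twist: [0,0,0]

```text
t: 51.52
tool_pos: [0.4835, 0.3422, 0.0374]
orientation: [1.796, 2.578, 0.0]
force: [-0.8, -0.9, 2.1]
opening: 0.0554
gripper_force: 12.0
```

>>> apply_moves:
  delta_pos:
    - [0,0,0.06]
    - [0,0,0]
    - [0,0,0]
  twist: [0,0,0]

```text
t: 51.9
tool_pos: [0.4835, 0.3422, 0.0373]
orientation: [1.795, 2.578, 0.0]
force: [-3.1, -1.0, 7.0]
opening: 0.0553
gripper_force: 12.0
```

>>> apply_moves:
  delta_pos:
    - [0,0,-0.06]
    - [0,0,0]
  twist: [0,0]

```text
t: 52.15
tool_pos: [0.4835, 0.3422, 0.0374]
orientation: [1.796, 2.578, 0.0]
force: [-0.5, -0.5, 2.3]
opening: 0.0555
gripper_force: 12.0
```

>>> apply_moves:
  delta_pos:
    - [0,0,0]
    - [0,0,0]
    - [0,0,0]
    - [0,0,-2]
    - [0,0,-4]
    - [0,0,-5]
    - [0,0,-5]
    - [0,0,-4]
  twist: [0,0,0,0,0,0,0,0]
  gripper: 6.8

```text
t: 53.15
tool_pos: [0.4839, 0.3424, 0.2417]
orientation: [1.795, 2.577, 0.005]
force: [0.5, 1.4, -0.1]
opening: 0.0681
gripper_force: 0.0
```

Run:
```python
from h import *
import pickle
plan(.45,.094,.26,20.3); wbases(.0533); bases(.0533)
c=robot.read_camera('top'); s=robot.read_camera('scene'); w=robot.read_camera('wrist'); pickle.dump((c,s,w),open('c2.pkl','wb'))
f=s['frame'].astype(int); m=((f[:,:,0]-f[:,:,2])>40).astype(np.uint8); m[:330]=0;m[:,:360]=0;m[:,520:]=0
n,l,st,ce=cv2.connectedComponentsWithStats(m)
for i in range(1,n):
    if st[i,4]>50: print('scene',st[i],ce[i],p2w(s,*ce[i],.037))
a=cv2.resize(c['frame'][255:315,190:270,::-1],(800,600),interpolation=2)
b=cv2.resize(s['frame'][340:420,395:475,::-1],(250,250),interpolation=2); a[:250,550:]=b
cv2.imwrite('pics/g1.png',a)
```

```text
t 53.1 pos [0.4839 0.3424 0.2417] yaw(toolY) 20.29 tilt -1.0000 q6 0.18 F [ 0.5  1.4 -0.1] open 0.0681
delta cm [-22.12 -11.79  -1.89] norm 25.1
twist -0.000
delta after twist [-22.12 -11.79  -1.89]
wrist [ 135   72   27   91 1266] [147. 115.] [0.2876 0.3795 0.0533]
wrist [ 292  188   53   55 2178] [318. 215.] [0.481  0.3433 0.0533]
wrist [ 585  210   55  148 3050] [620. 292.] [0.8422 0.3789 0.0533]
wrist [155 352  19  66 421] [162. 387.] [0.3718 0.0649 0.0533]
wrist [468 353  16  64 307] [477. 387.] [0.7493 0.2032 0.0533]
wrist [ 224  434  416   35 8133] [441. 452.] [0.7538 0.0917 0.0533]
top [481 202  24  23 437] [ 0.5646 -0.5047  0.0533]
top [112 267  26  25 465] [0.4816 0.3375 0.0533]
scene [505 355  15  19 115] [512.6609 363.2435] [0.2902 0.3563 0.037 ]
scene [412 380  32  35 880] [427.3977 396.7614] [0.4801 0.3415 0.037 ]
```

View pics/g1.png

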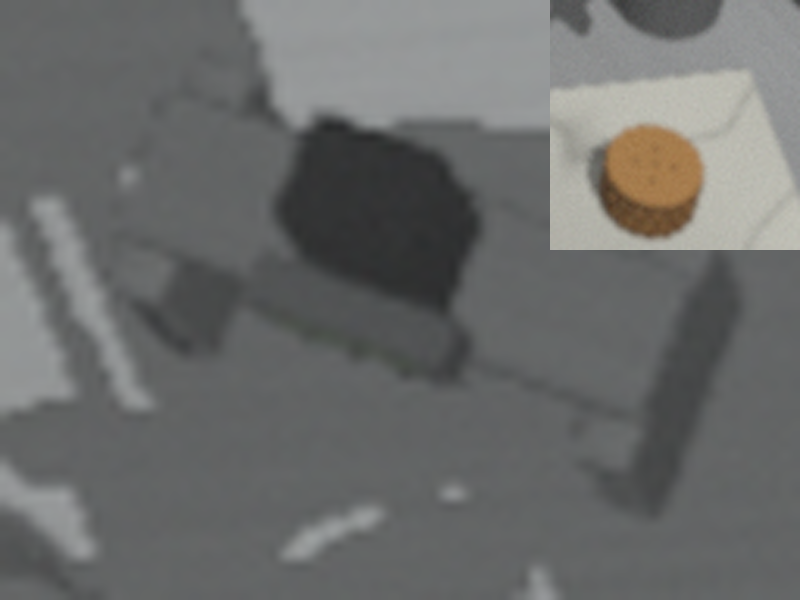

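The pile stands straight and flat in the slab's middle, at about (652,180) in the inset. In g1 the gauge's body mask is at about (375,210) and its read-out head on the lower side at (350,320). I've used all my views, so I'll fit the gauge pose from the clear first images with code.

```bash
cat > fit.py <<'E'
from h import *
from scipy.optimize import minimize
def mask(c,box,th=62):
    x0,y0,x1,y1=box; f=c['frame'].max(2); m=np.zeros(f.shape,np.uint8); m[y0:y1,x0:x1]=(cv2.GaussianBlur(f,(3,3),0)[y0:y1,x0:x1]<th)
    n,l,st,ce=cv2.connectedComponentsWithStats(m); i=1+np.argmax(st[1:,4]); return (l==i).astype(np.uint8),st[i],ce[i]
def boxmask(c,p,z0=.09,z1=.16,S=4):
    x,y,a=p; R=np.array([[np.cos(a),-np.sin(a)],[np.sin(a),np.cos(a)]]); P=[]
    for sx in(-.013,.013):
        for sy in(-.015,.015):
            for z in(z0,z1): q=R@[sx,sy]; P.append(w2p(c,[x+q[0],y+q[1],z]))
    h=cv2.convexHull(np.float32(P)); return h
def iou(views,p):
    t=0
    for c,m in views:
        h=np.zeros(m.shape,np.uint8); cv2.fillPoly(h,[np.int32(np.round(boxmask(c,p)*16))],1,shift=4)
        t+=(h&m).sum()/(h|m).sum()
    return t/len(views)
E
python3 - <<'E'
from fit import *
import pickle
c,s=pickle.load(open('c0.pkl','rb'))
q=lambda u,v:(70+u/4,220+v/4)
for z in(.076,.09):
    A=[p2w(c,*q(*a),z) for a in [(570,168),(537,245),(755,238),(722,318)]]
    d=lambda i,j:(np.linalg.norm(A[j]-A[i]),np.degrees(np.arctan2(*(A[j]-A[i])[1::-1])))
    print(z,'legs',d(0,1),d(2,3),'span',d(0,2),d(1,3),np.mean(A,0))
for th in(60,70):
    mt=mask(c,(205,255,260,300),th); ms=mask(s,(355,250,390,300),th); print(th,mt[1:],ms[1:])
V=[(c,mt[0]),(s,ms[0])]
for v in(V[:1],V[1:],V):
    b=max((minimize(lambda p:-iou(v,p),[.45,.094,a],method='Nelder-Mead',options=dict(initial_simplex=np.array([.45,.094,a])+np.vstack([np.zeros(3),np.diag([.005,.005,.15])]))) for a in np.radians([-30,-15,0])),key=lambda r:-r.fun); print(b.x[:2],np.degrees(b.x[2]),b.fun)
E
```

```text
0.076 legs (np.float64(0.04628303365853397), np.float64(154.3222525302541)) (np.float64(0.047529355279152884), np.float64(154.14148948096087)) span (np.float64(0.11027709160368783), np.float64(-115.65515220245238)) (np.float64(0.11013369844171103), np.float64(-116.30339653108672)) [0.4527 0.0974 0.076 ]
0.09 legs (np.float64(0.045802884219072124), np.float64(154.32225253025416)) (np.float64(0.04703627625015846), np.float64(154.1414894809609)) span (np.float64(0.10913305501979317), np.float64(-115.65515220245238)) (np.float64(0.10899114944713155), np.float64(-116.30339653108675)) [0.45   0.0958 0.09  ]
60 (array([221, 272,  16,  13,  78], dtype=int32), array([230.8462, 278.7564])) (array([366, 260,  15,  32, 406], dtype=int32), array([372.9778, 276.2906]))
70 (array([219, 268,  19,  17, 224], dtype=int32), array([227.942 , 276.0179])) (array([365, 260,  17,  33, 450], dtype=int32), array([373.06, 276.52]))
[0.4552 0.101 ] -47.24178550162199 -0.7152103559870551
[0.4523 0.1011] -27.88123479228016 -0.7871198568872988
[0.4511 0.0979] -31.771726157635747 -0.7420732407301114
```

>>> apply_moves:
  delta_pos:
    - [-2.2,-1.15,0]
    - [-4.4,-2.3,0]
    - [-5,-2.6,0]
    - [-5,-2.65,0]
    - [-3.5,-1.9,0]
    - [-1.75,-0.9,0]
    - [0,0,0]
    - [0,0,0]
  twist: [0,0,0,0,0,0,0,0]

```text
t: 54.4
tool_pos: [0.4509, 0.0978, 0.2364]
orientation: [-1.795, -2.577, 0.001]
force: [0.4, 0.1, 0.5]
opening: 0.0679
gripper_force: 0.0
```

>>> apply_moves:
  delta_pos:
    - [0,0,0]
    - [0,0,0]
    - [0,0,0]
    - [0,0,0]
    - [0,0,0]
    - [0,0,0]
    - [0,0,0]
  twist: [-0.153,-0.153,-0.153,-0.153,-0.151,0,0]

```text
t: 55.28
tool_pos: [0.4512, 0.0979, 0.237]
orientation: [-0.71, -3.06, 0.0]
force: [-0.4, -0.4, -0.7]
opening: 0.0681
gripper_force: 0.0
```

Run:
```python
from fit import *
import pickle
plan(.4515,.0975,.24,64)
w=robot.read_camera('wrist'); pickle.dump(w,open('w5.pkl','wb'))
print('expected body top',w2p(w,[.4515,.0975,.16]),'bottom',w2p(w,[.4515,.0975,.09]))
h=boxmask(w,[.4515,.0975,np.radians(-26)]); print(h.reshape(-1,2))
g=w['frame'].max(2)
for r in range(150,340,8): print(r,' '.join('%3d'%v for v in g[r,230:410:6]))
```

```text
t 55.3 pos [0.4512 0.0979 0.237 ] yaw(toolY) 63.86 tilt -1.0000 q6 -1.01 F [-0.4 -0.4 -0.7] open 0.0681
delta cm [-0.04 -0.02 -0.3 ] norm 0.3
twist -0.002
delta after twist [-0.04 -0.02 -0.3 ]
expected body top [321.1176 251.2368] bottom [320.8027 228.0608]
[[340.8851 234.9446]
 [340.3436 266.9774]
 [301.9255 267.0546]
 [301.3236 235.0311]
 [305.0718 214.9127]
 [336.5043 214.8405]]
150 120 120 124 121 116 121 117 119 117 120 120 120 120 122 121 114 117  73  72  75  71 118 114 117 116 116 115 115 117 114
158 120 122 121 119 118 121 117 117 124 118 123 122 118 122 118 118 123 118 124 120 115 116 120 119 114 114 114 116 117 112
166 122 118 118 116 118 120 120 121 121 117 115 120 116 118 118 122 117 114 121 120 119 118 117 111 114 114 113 118 115 114
174 122 119 119 123 117 122 120 116 121 121 119 116 119 121 115 119 116 119 120 117 116 119 115 115 120 118 116 114 116 113
182 123 121 118 122 118 114 121 118 120 120 120 120 119 117 118 120 115 117 117 113 118 116 118 118 113 114 114 115 119 113
190 123 119 121 118 120 117  88  59  66 119 123 118 121 118 117 112 116 116 116 121 110  71  73
[... 1560 characters left out ...]
 121 122 124 123 123 123 118 119 124 118 121 120 122 117 122 117  17  69  69  73
302  81  65  79  15  18 119 118 117 119 121 122 123 122 118 120 122 118 119 119 120 119 122 117 118 119 120  17  21  69  73
310  81  80  28   9  15 120 120 118 122 120 117 121 123 117 120 119 120 118 122 119 118 120 117 121 122 120  12  16  59  70
318  78  78  20  15  56 118 122 118 119 121 116 122 118 121 118 122 122 121 121 117 122 123 121 119 117 117  20  17  15  67
326  78  23  10  26 118 119 117 115 120 116 117 118 125 122 120 120 116 124 123 119 121 119 116 122 120 118 114  23   9  34
334  45  16  10  53 113 117 115 118 116 123 123 120 120 117 123 125 120 124 122 117 123 120 119 115 117 120 119  13  20  10
```

Run:
```python
from fit import *
import pickle
w=pickle.load(open('w5.pkl','rb')); m,st,ce=mask(w,(285,205,365,285),45); print(st,ce)
for r in(224,232,240,248,256,264):
    k=np.flatnonzero(m[r]); print(r,k.min(),k.max())
V=[(w,m)]
b=max((minimize(lambda p:-iou(V,p),[.45,.096,a],method='Nelder-Mead',options=dict(initial_simplex=np.array([.45,.096,a])+np.vstack([np.zeros(3),np.diag([.005,.005,.15])]))) for a in np.radians([-40,-26,-12])),key=lambda r:-r.fun); print(b.x[:2],np.degrees(b.x[2]),b.fun)
for x in(-26,-24,-22,-20): 
    r=minimize(lambda p:-iou(V,[*p,np.radians(x)]),b.x[:2],method='Nelder-Mead',options=dict(initial_simplex=b.x[:2]+np.array([[0,0],[.004,0],[0,.004]]))); print(x,r.x,r.fun)
p=robot.read_state()['tool_pos']; R=Ro.from_rotvec(robot.read_state()['orientation']).as_matrix(); print('off tool mm',R.T@(np.array([*b.x[:2],p[2]])-p)*1000)
```

```text
[ 306  221   38   45 1580] [324.7038 243.1044]
224 308 340
232 307 342
240 306 343
248 307 343
256 307 343
264 309 341
[0.4524 0.0997] -27.224056246349125 -0.7837301587301587
-26 [0.4534 0.0993] -0.7833415964303421
-24 [0.4524 0.0997] -0.7825656265477959
-22 [0.4547 0.0999] -0.7810182896688087
-20 [0.4539 0.0997] -0.7848981619473423
off tool mm [-0.1795  2.191  -0.0003]
```

>>> apply_moves:
  delta_pos:
    - [0,0.35,1]
    - [0,0,2.5]
    - [0,0,3]
    - [0,0,2.5]
    - [0,0,1.7]
    - [0,0,0.9]
    - [0,0,0]
    - [0,0,0]
  twist: [0,0,0,0,0,0,0,0]

```text
t: 56.32
tool_pos: [0.4536, 0.1005, 0.1222]
orientation: [0.707, 3.06, 0.001]
force: [0.0, 0.5, -0.2]
opening: 0.0679
gripper_force: 0.0
```

>>> apply_moves:
  delta_pos:
    - [0,0,0]
    - [0,0,0]
    - [0,0,0]
    - [0,0,0]
    - [0,0,0]
    - [0,0,0]
  twist: [0,0,0,0,0,0]
  gripper: 2
  squeeze: 35

```text
t: 57.08
tool_pos: [0.453, 0.1007, 0.1213]
orientation: [0.706, 3.061, 0.001]
force: [0.4, 1.4, -1.0]
opening: 0.0297
gripper_force: 34.9
```

Run:
```python
from h import *
import pickle
plan(.4835,.3422,.2,64)
c=robot.read_camera('top'); s=robot.read_camera('scene'); w=robot.read_camera('wrist'); pickle.dump((c,s,w),open('c3.pkl','wb'))
```

```text
t 57.1 pos [0.453  0.1007 0.1213] yaw(toolY) 64.01 tilt -1.0000 q6 -1.01 F [ 0.4  1.4 -1. ] open 0.0297
delta cm [ 7.84 23.05 -7.86] norm 25.6
twist 0.000
delta after twist [ 7.85 23.05 -7.86]
```

>>> apply_moves:
  delta_pos:
    - [0,0,-0.5]
    - [0,0,-1.5]
    - [0,0,-2.5]
    - [0,0,-3]
    - [0,0,-3.5]
    - [0,0,-3.5]
    - [0,0,-2.5]
    - [0,0,-1]
  twist: [0,0,0,0,0,0,0,0]

```text
t: 58.22
tool_pos: [0.4533, 0.1004, 0.3035]
orientation: [0.706, 3.059, 0.001]
force: [0.4, 0.1, -6.9]
opening: 0.0298
gripper_force: 34.9
```

Run:
```python
from h import *
plan(.4825,.3437,.22,64)
```

```text
t 58.2 pos [0.4533 0.1004 0.3035] yaw(toolY) 63.99 tilt -1.0000 q6 -1.01 F [ 0.4  0.1 -6.9] open 0.0298
delta cm [ 8.07 23.14  8.36] norm 25.9
twist -0.000
delta after twist [ 8.06 23.14  8.36]
```

>>> apply_moves:
  delta_pos:
    - [0.6,1.7,0]
    - [1.1,3.15,0]
    - [1.4,4,0]
    - [1.5,4.3,0]
    - [1.4,4,0]
    - [1.1,3.15,0]
    - [0.7,2,0]
    - [0.27,0.84,0]
  twist: [0,0,0,0,0,0,0,0]

```text
t: 59.22
tool_pos: [0.4811, 0.3445, 0.2998]
orientation: [-0.705, -3.06, 0.003]
force: [-0.1, -0.5, -6.0]
opening: 0.0295
gripper_force: 34.9
```

>>> apply_moves:
  delta_pos:
    - [0,0,1]
    - [0,0,2]
    - [0,0,2.5]
    - [0,0,2]
    - [0,0,0.8]
    - [0,0,0]
    - [0,0,0]
  twist: [0,0,0,0,0,0,0]

```text
t: 60.1
tool_pos: [0.4823, 0.3441, 0.2195]
orientation: [0.706, 3.06, 0.002]
force: [0.5, -0.4, -5.9]
opening: 0.0296
gripper_force: 34.9
```

Run:
```python
from fit import *
import pickle
plan(.4825,.3437,.1413,64)
w=robot.read_camera('wrist'); s=robot.read_camera('scene'); c=robot.read_camera('top'); pickle.dump((c,s,w),open('c4.pkl','wb'))
# pile in scene
f=s['frame'].astype(int); m=((f[:,:,0]-f[:,:,2])>40).astype(np.uint8); m[:330]=0;m[:,:360]=0;m[:,500:]=0
n,l,st,ce=cv2.connectedComponentsWithStats(m); print(st[1:],ce[1:])
p=robot.read_state()['tool_pos']; print('exp pile',[w2p(s,[.4815,.3425,z]) for z in(.02,.053)],'exp body scene',w2p(s,[p[0],p[1],p[2]-.1213+.125]))
ms=mask(s,(395,270,480,345),60); print(ms[1:])
```

```text
t 60.1 pos [0.4823 0.3441 0.2195] yaw(toolY) 64.00 tilt -1.0000 q6 -0.58 F [ 0.5 -0.4 -5.9] open 0.0296
delta cm [-0.02 -0.04  7.82] norm 7.8
twist -0.000
delta after twist [-0.02 -0.04  7.82]
[[413 382  11  22 144]
 [421 409   1   1   1]
 [429 410   1   1   1]
 [425 412   7   3  13]] [[418.2361 391.2014]
 [421.     409.    ]
 [429.     410.    ]
 [427.8462 413.3846]]
exp pile [array([425.9299, 403.0023]), array([428.1732, 392.1533])] exp body scene [441.5381 329.5277]
(array([ 424,  270,   56,   75, 2357], dtype=int32), array([452.5087, 301.8451]))
```

>>> apply_moves:
  delta_pos:
    - [0,0,1]
    - [0,0,1.6]
    - [0,0,1.6]
    - [0,0,1.4]
    - [0,0,1]
    - [0,0,0.6]
    - [0,0,0.3]
    - [0,0,0]
  twist: [0,0,0,0,0,0,0,0]

```text
t: 61.25
tool_pos: [0.4818, 0.3438, 0.1434]
orientation: [0.707, 3.061, 0.0]
force: [-0.5, -1.0, -5.2]
opening: 0.0298
gripper_force: 34.9
```

>>> apply_moves:
  delta_pos:
    - [0,0,0.1]
    - [0,0,0]
    - [0,0,0]
  twist: [0,0,0]

```text
t: 61.62
tool_pos: [0.482, 0.3439, 0.1426]
orientation: [0.707, 3.061, 0.001]
force: [0.4, 1.0, -4.4]
opening: 0.0299
gripper_force: 34.9
```

>>> apply_moves:
  delta_pos:
    - [0,0,0.1]
    - [0,0,0]
    - [0,0,0]
  twist: [0,0,0]

```text
t: 62.0
tool_pos: [0.4819, 0.3439, 0.1413]
orientation: [0.707, 3.061, 0.001]
force: [1.5, -0.3, -4.7]
opening: 0.03
gripper_force: 34.9
```

>>> apply_moves:
  delta_pos:
    - [0,0,0.06]
    - [0,0,0]
    - [0,0,0]
  twist: [0,0,0]

```text
t: 62.38
tool_pos: [0.4821, 0.344, 0.1412]
orientation: [0.707, 3.06, 0.001]
force: [0.8, 0.5, 0.4]
opening: 0.0295
gripper_force: 34.9
```

>>> apply_moves:
  delta_pos:
    - [0,0,0]
    - [0,0,0]
    - [0,0,0]
    - [0,0,0]
    - [0,0,-1]
    - [0,0,-2]
    - [0,0,-3]
    - [0,0,-3]
  twist: [0,0,0,0,0,0,0,0]
  gripper: 6.8

```text
t: 63.38
tool_pos: [0.482, 0.344, 0.2334]
orientation: [0.706, 3.06, 0.002]
force: [0.3, 0.1, 1.1]
opening: 0.0681
gripper_force: 0.0
```

>>> apply_moves:
  delta_pos:
    - [0,0,-3]
    - [0,0,0]
    - [0,0,0]
    - [0,0,0]
    - [0,0,0]
    - [0,0,0]
    - [0,0,0]
    - [0,0,0]
  twist: [0,0,0,0,0,0,0,0]

```text
t: 64.38
tool_pos: [0.4818, 0.3438, 0.2606]
orientation: [-0.707, -3.061, 0.0]
force: [-0.4, 0.7, 0.8]
opening: 0.0677
gripper_force: 0.0
```

Run:
```python
from fit import *
import pickle
plan(.4820,.344,.1412,64)
w=robot.read_camera('wrist'); s=robot.read_camera('scene'); c=robot.read_camera('top'); pickle.dump((c,s,w),open('c5.pkl','wb'))
m,st,ce=mask(w,(285,195,365,285),45); print('body wrist',st,ce)
for x,y in[(.482,.344)]: print('exp',w2p(w,[x,y,.18]),w2p(w,[x,y,.11]), cv2.boundingRect(np.int32(boxmask(w,[x,y,np.radians(-26)],.11,.18))))
ms=mask(s,(395,320,480,400),60); print('scene dark',ms[1:], cv2.boundingRect(np.int32(boxmask(s,[.482,.344,np.radians(-26)],.11,.18))))
f=s['frame'].astype(int); m=((f[:,:,0]-f[:,:,2])>40).astype(np.uint8); m[:330]=0;m[:,:360]=0;m[:,500:]=0
n,l,st,ce=cv2.connectedComponentsWithStats(m); print(st[1:],ce[1:])
```

```text
t 64.4 pos [0.4818 0.3438 0.2606] yaw(toolY) 64.00 tilt -1.0000 q6 -0.58 F [-0.4  0.7  0.8] open 0.0677
delta cm [-0.01  0.03 11.94] norm 11.9
twist -0.000
delta after twist [-0.01  0.03 11.94]
body wrist [ 301  220   38   43 1495] [319.4314 241.6642]
exp [321.7377 249.3385] [321.2906 226.7446] (302, 213, 40, 52)
scene dark (array([425, 341,  21,  38, 661], dtype=int32), array([435.5113, 359.5295])) (423, 339, 25, 42)
[[413 382  14  21 146]] [[417.7397 392.5342]]
```

The gauge stands at the slab's middle, within about 1 mm of the pile centre in both views. I'll let the two seconds pass, with margin.

>>> apply_moves:
  delta_pos:
    - [0,0,0]
    - [0,0,0]
    - [0,0,0]
    - [0,0,0]
    - [0,0,0]
    - [0,0,0]
    - [0,0,0]
    - [0,0,0]
  twist: [0,0,0,0,0,0,0,0]

```text
t: 65.53
tool_pos: [0.4818, 0.3438, 0.2606]
orientation: [0.707, 3.061, -0.0]
force: [0.2, -0.1, 0.1]
opening: 0.068
gripper_force: 0.0
```

>>> apply_moves:
  delta_pos:
    - [0,0,0]
    - [0,0,0]
    - [0,0,0]
    - [0,0,0]
    - [0,0,0]
    - [0,0,0]
    - [0,0,0]
    - [0,0,0]
  twist: [0,0,0,0,0,0,0,0]

```text
t: 66.53
tool_pos: [0.4818, 0.3438, 0.2606]
orientation: [-0.707, -3.061, 0.0]
force: [-0.1, 0.8, -0.2]
opening: 0.0681
gripper_force: 0.0
```

>>> apply_moves:
  delta_pos:
    - [0,0.02,1]
    - [0,0,2.5]
    - [0,0,3]
    - [0,0,2.5]
    - [0,0,1.9]
    - [0,0,1]
    - [0,0,0]
    - [0,0,0]
  twist: [0,0,0,0,0,0,0,0]

```text
t: 67.53
tool_pos: [0.4825, 0.3444, 0.1428]
orientation: [0.706, 3.06, 0.002]
force: [0.1, 0.1, 0.6]
opening: 0.0679
gripper_force: 0.0
```

Run:
```python
from fit import *
plan(.4820,.344,.1412,64)
```

```text
t 67.5 pos [0.4825 0.3444 0.1428] yaw(toolY) 64.00 tilt -1.0000 q6 -0.58 F [0.1 0.1 0.6] open 0.0679
delta cm [ 0.03 -0.05  0.16] norm 0.2
twist -0.000
delta after twist [ 0.03 -0.05  0.16]
```

>>> apply_moves:
  delta_pos:
    - [0,-0.02,0]
    - [0,0,0]
    - [0,0,0]
  twist: [0,0,0]

```text
t: 67.9
tool_pos: [0.4819, 0.3439, 0.142]
orientation: [0.707, 3.061, 0.0]
force: [-0.0, -0.3, 0.6]
opening: 0.0681
gripper_force: 0.0
```

>>> apply_moves:
  delta_pos:
    - [0,0,0]
    - [0,0,0]
    - [0,0,0]
    - [0,0,0]
    - [0,0,0]
    - [0,0,0]
  twist: [0,0,0,0,0,0]
  gripper: 2

```text
t: 68.65
tool_pos: [0.4818, 0.3439, 0.1416]
orientation: [0.707, 3.061, 0.0]
force: [1.0, 1.3, -0.9]
opening: 0.0298
gripper_force: 35.0
```

>>> apply_moves:
  delta_pos:
    - [0,0,-0.4]
    - [0,0,-1]
    - [0,0,-1.5]
    - [0,0,-2]
    - [0,0,-3]
    - [0,0,-3]
    - [0,0,-3]
    - [0,0,-2]
  twist: [0,0,0,0,0,0,0,0]

```text
t: 69.65
tool_pos: [0.4822, 0.3441, 0.3037]
orientation: [0.706, 3.059, 0.003]
force: [0.9, 0.7, -7.3]
opening: 0.0302
gripper_force: 35.0
```

Run:
```python
from fit import *
plan(.453,.1007,.3,64)
```

```text
t 69.7 pos [0.4822 0.3441 0.3037] yaw(toolY) 64.00 tilt -1.0000 q6 -0.58 F [ 0.9  0.7 -7.3] open 0.0302
delta cm [ -8.04 -23.16   0.33] norm 24.5
twist -0.000
delta after twist [ -8.04 -23.16   0.33]
```

>>> apply_moves:
  delta_pos:
    - [-0.6,-1.7,0]
    - [-1.1,-3.15,0]
    - [-1.4,-4,0]
    - [-1.5,-4.3,0]
    - [-1.4,-4,0]
    - [-1.1,-3.15,0]
    - [-0.7,-2,0]
    - [-0.27,-0.85,0]
  twist: [0,0,0,0,0,0,0,0]

```text
t: 70.65
tool_pos: [0.452, 0.0987, 0.2997]
orientation: [-0.709, -3.059, 0.001]
force: [0.7, -0.9, -6.8]
opening: 0.03
gripper_force: 35.0
```

>>> apply_moves:
  delta_pos:
    - [0,0,1.5]
    - [0,0,3]
    - [0,0,3.5]
    - [0,0,3.5]
    - [0,0,3]
    - [0,0,1.8]
    - [0,0,0.7]
    - [0,0,0]
  twist: [0,0,0,0,0,0,0,0]

```text
t: 71.65
tool_pos: [0.4529, 0.1006, 0.1308]
orientation: [-0.706, -3.061, -0.0]
force: [0.2, -0.4, -5.8]
opening: 0.0298
gripper_force: 35.0
```

>>> apply_moves:
  delta_pos:
    - [0,0,0]
    - [0,0,0]
    - [0,0,0]
  twist: [0,0,0]

```text
t: 72.03
tool_pos: [0.4532, 0.1004, 0.1313]
orientation: [0.707, 3.06, 0.001]
force: [-0.0, 0.4, -6.9]
opening: 0.0297
gripper_force: 35.0
```

>>> apply_moves:
  delta_pos:
    - [0,0,0.3]
    - [0,0,0.3]
    - [0,0,0.2]
    - [0,0,0.1]
    - [0,0,0]
    - [0,0,0]
  twist: [0,0,0,0,0,0]

```text
t: 72.78
tool_pos: [0.4528, 0.1004, 0.1216]
orientation: [0.707, 3.061, 0.0]
force: [0.1, 0.5, -7.2]
opening: 0.03
gripper_force: 35.0
```

>>> apply_moves:
  delta_pos:
    - [0,0,0.08]
    - [0,0,0]
    - [0,0,0]
  twist: [0,0,0]

```text
t: 73.15
tool_pos: [0.4532, 0.1004, 0.1215]
orientation: [0.706, 3.06, 0.0]
force: [-1.8, 0.4, 2.7]
opening: 0.0296
gripper_force: 35.0
```

Standing. Release, rise, and check the final scene.

>>> apply_moves:
  delta_pos:
    - [0,0,0]
    - [0,0,0]
    - [0,0,0]
    - [0,0,0]
    - [0,0,-1]
    - [0,0,-3]
    - [0,0,-4]
    - [0,0,-5]
  twist: [0,0,0,0,0,0,0,0]
  gripper: 6.8

```text
t: 74.15
tool_pos: [0.4522, 0.1003, 0.252]
orientation: [-0.706, -3.06, 0.001]
force: [0.6, 0.5, 1.3]
opening: 0.0678
gripper_force: 0.0
```

>>> apply_moves:
  delta_pos:
    - [0,-3,-2]
    - [0,-4,0]
    - [0,-4,0]
    - [0,-2,0]
    - [0,0,0]
    - [0,0,0]
    - [0,0,0]
    - [0,0,0]
  twist: [0,0,0,0,0,0,0,0]

```text
t: 75.15
tool_pos: [0.396, -0.0159, 0.2707]
orientation: [-0.705, -3.061, -0.0]
force: [-0.5, -0.6, 0.7]
opening: 0.068
gripper_force: 0.0
```

Run:
```python
from fit import *
import pickle
plan(.453,.1007,.3,64)
c=robot.read_camera('top'); s=robot.read_camera('scene'); c0,s0=pickle.load(open('c0.pkl','rb')); c2,s2,_=pickle.load(open('c2.pkl','rb'))
def pile(s):
    f=s['frame'].astype(int); m=((f[:,:,0]-f[:,:,2])>40).astype(np.uint8); m[:330]=0;m[:,:360]=0;m[:,490:]=0
    n,l,st,ce=cv2.connectedComponentsWithStats(m); i=1+np.argmax(st[1:,4]); return st[i],ce[i]
print('pile before/after gauge',pile(s2),pile(s))
print('gauge',mask(s0,(355,250,390,300),60)[1:],mask(s,(355,250,390,300),60)[1:])
d=lambda a,b,box:np.abs(a['frame'][box[1]:box[3],box[0]:box[2]].astype(int)-b['frame'][box[1]:box[3],box[0]:box[2]]).max(2)
for n,b in dict(dredger=(265,390,320,465),nozzle=(230,298,260,332),brush=(460,315,550,395),pail2=(410,270,460,355)).items():
    ref=s2 if n=='pail2' else s0; D=d(s,ref,b); print(n,'changed px',(D>35).sum(),'of',D.size)
```

```text
t 75.2 pos [ 0.396  -0.0159  0.2707] yaw(toolY) 64.06 tilt -1.0000 q6 -1.29 F [-0.5 -0.6  0.7] open 0.0680
delta cm [-0.03 12.98 -2.93] norm 13.3
twist 0.001
delta after twist [-0.01 12.98 -2.93]
pile before/after gauge (array([412, 380,  32,  35, 880], dtype=int32), array([427.3977, 396.7614])) (array([412, 380,  32,  35, 872], dtype=int32), array([427.4541, 396.711 ]))
gauge (array([366, 260,  15,  32, 406], dtype=int32), array([372.9778, 276.2906])) (array([366, 260,  14,  31, 390], dtype=int32), array([372.6385, 275.6282]))
dredger changed px 0 of 4125
nozzle changed px 0 of 1020
brush changed px 707 of 7200
pail2 changed px 1654 of 4250
```

Run:
```python
from h import *
import pickle
c0,s0=pickle.load(open('c0.pkl','rb')); c2,s2,_=pickle.load(open('c2.pkl','rb')); s=robot.read_camera('scene')
for a in(s0,s2,s):
    f=a['frame'].astype(int); m=((f[:,:,0]*1.0/(f[:,:,2]+1)>1.7)).astype(np.uint8); m[:345]=0;m[:,:495]=0;m[400:]=0;m[:,560:]=0
    n,l,st,ce=cv2.connectedComponentsWithStats(m); i=1+np.argmax(st[1:,4]); print('brush handle',st[i],ce[i])
# brightness-invariant match of pail and brush head patches
for n,(x0,y0,x1,y1),r in(('pail',(412,275,460,352),s2),('brush',(462,318,510,360),s0)):
    E=lambda q:cv2.Canny(q,60,140)
    t=cv2.cvtColor(r['frame'][y0:y1,x0:x1],7); g=cv2.cvtColor(s['frame'][y0-15:y1+15,x0-15:x1+15],7)
    R=cv2.matchTemplate(cv2.GaussianBlur(E(g),(5,5),0),cv2.GaussianBlur(E(t),(5,5),0),cv2.TM_CCOEFF_NORMED); print(n,cv2.minMaxLoc(R)[1::2],'(15,15)=unmoved')
```

```text
brush handle [532 380  11  13  41] [536.4878 386.7073]
brush handle [526 377   8  12  18] [530.3333 382.2778]
brush handle [532 383  11  10  30] [537.2    387.3333]
pail (0.19070208072662354, (10, 30)) (15,15)=unmoved
brush (0.9637491703033447, (15, 15)) (15,15)=unmoved
```

The brush is unmoved, but the pail patch is shadowed or occluded. I'll swing the arm clear and compare with the earlier m2 picture.

>>> apply_moves:
  delta_pos:
    - [0,-4,-1]
    - [0,-4,-1]
    - [0,-4,0]
    - [0,-4,0]
    - [0,-4,0]
    - [0,-3,0]
    - [0,0,0]
    - [0,0,0]
  twist: [0,0,0,0,0,0,0,0]

```text
t: 76.3
tool_pos: [0.2952, -0.2228, 0.2908]
orientation: [-0.707, -3.061, -0.001]
force: [-0.2, 1.0, -0.5]
opening: 0.0679
gripper_force: 0.0
```

Run:
```python
from h import *
plan(.453,.1007,.3,64)
s=robot.read_camera('scene'); m=cv2.resize(cv2.imread('pics/m2.png')[:360,:480],(240,180),interpolation=cv2.INTER_AREA)
x0,y0,x1,y1=412,275,460,352
t=cv2.cvtColor(m[y0-210:y1-210,x0-330:x1-330],6); g=cv2.cvtColor(s['frame'][y0-15:y1+15,x0-15:x1+15],7)
for f in(lambda q:q,lambda q:cv2.GaussianBlur(cv2.Canny(q,50,120),(5,5),0)):
    print(cv2.minMaxLoc(cv2.matchTemplate(f(g),f(t),cv2.TM_CCOEFF_NORMED))[1::2])
c=robot.read_camera('top')
print('foot/handle scene px',w2p(s,[.37,.21,0]),w2p(s,[.37,.21,.145]),'gripper',w2p(s,robot.read_state()['tool_pos']))
c0,_=__import__('pickle').load(open('c0.pkl','rb'))
for n,a in(('c0',c0),('now',c)):
    f=a['frame'].max(2); print(n); u,v=np.int32(w2p(c,[.37,.21,.088]))
    for r in range(v-36,v+37,6): print(' '.join('%3d'%k for k in f[r,u-42:u+43:5]))
```

```text
t 76.3 pos [ 0.2952 -0.2228  0.2908] yaw(toolY) 63.98 tilt -1.0000 q6 -1.90 F [-0.2  1.  -0.5] open 0.0679
delta cm [ 0.01 36.   -0.9 ] norm 36.0
twist -0.000
delta after twist [-0.  36.  -0.9]
(0.811709463596344, (15, 15))
(0.7282158732414246, (15, 15))
foot/handle scene px [430.6634 338.9345] [440.2856 289.0507] gripper [360.3519 115.3117]
c0
 72 120 120 120 120 120  94 146 145 144 144 145 144  98  73  79 125
118 120 122 121 121 134 101 100 145 144 144 144 143 143 144 126 146
111 121 123 133 174  89  99 145 143 144 144 143 143 143 145 145 146
172 173 173 173 171  99 147 146 145 143 144 146 144 147 147 147 148
174 174 174 173  90 100 146 144 143 145 144 145 147 148 150 148 149
170 172 172 173  97 146 145 145 145 145 147 147 147 147 148 148 147
173 171 173 131  98 147 148 147 147 148 148 147 148 147 148 148 149
148 139 171  86 136 147 146 147 147 148 150 149 149 148 149 150 150
148 148 148 148 149 149 149 149 149 149 146 146 145 144 145 147 147
149 149 150 150 150 150 151 150 147 148 148 149 150 148 146 146 145
149 150 150 148 147 147 148 147 147 148 147 147 146 145 145 145 146
147 1
[... 318 characters left out ...]
 147 147 148 149 149
178 180 179 179 177 104 151 151 151 150 144 150 149 151 151 151 151
179 179 178 179  95 124 112  85  88  87  85 116 151 142 145 144 152
176 179 179 178 100 153 112 123  83 103 103 102 149 102 102 103 102
178 176 179 137 104 111  78  88 131 102 102 157 157  78 102 103 103
153 145 176  93 140 125  75  75 102 140 103 157 129  71 103 105 104
152 152 153 153 153 154  76  74  98 101  97 136  77  89 100 102 101
153 155 154 155 155 155 155 120  76  99 138 108  94 102 102 102 101
155 155 155 153 151 152 152 152 152 151 150 150 150 116 118 140 151
153 154 154 156 156 155 153 152 150 149 147 148 148 149 151 150 149
151 151 151 151 152 154 152 152 143 140 145 147 148 150 150 150 150
```

The pail stands unmoved where I placed it, and the pile and gauge are in place. I'm handing in the job.

```bash
python3 -c "
from plant import robot
print(robot.close_job())"
```

```text
the job is handed in; nothing more can be done
None
```

I handed in the job at about 76 s of 210 s: all three tart bases are in a straight pile in the middle of the slab, the gauge stood on the pile over two seconds and is back upright on the bench, the pail stands beside the slab, and my image checks showed the dredger, nozzle and brush unmoved.

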